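Fit the missing shelf bracket to the slotted gauge rack

TASK

The lower shelf of the gauge rack still lacks one bracket. Take the loose bracket from the bench and hang it on the bare upright, level with the lower bracket already on the other upright: pass both its tabs through the slots, then push it down until it is fully home, flush against the upright, and its spring lock pin has snapped in; then let go of it. Leave the other things on the bench where they are.

Things in the scene. Friction and masses are not known exactly. Their poses are not given: they have to be found in the camera images.
- bracket_mid (a point): The loose bracket (plain steel, 0.3 to 0.55 kg, stands on the flat underside of its arm): the middle of its arm, 20 mm above the underside. x runs along the arm to the end plate, y across, z up. The arm is a bar 24 mm wide (y), 40 mm high, from x = -55 mm (free tip; a 3 mm thick stop there rises 10 mm above the arm) to +55 mm, where it joins the end plate. Centre of mass near x = +10 mm.
- bracket_seat (a point): The loose bracket's end plate: point on its back, on the centre line, 52 mm above the underside, i.e. 60 mm ahead of and 32 mm above bracket_mid, same axes. The plate is 5 mm thick, 44 mm wide, 100 mm high from the underside up. The two tabs stand out of its back, 52 mm apart one above the other; their stems' undersides are 26 mm below and 26 mm above this point.
- bracket_tab (a point): The upper tab of the loose bracket: middle of its stem's underside where it leaves the plate's back (26 mm above bracket_seat). Each tab is 8 mm wide, reaches 14 mm out of the plate and is 22 mm high over all: a stem 10 mm high, and a lip that hangs 12 mm below the stem's underside, 6.5 mm clear of the plate, its foot bent back.
- lock_pin (a joint): The loose bracket's spring lock pin: how far (m) it is pushed back; 0 = out, at most 0.0085. It is 8 mm thick, goes through the end plate midway between the tabs and stands 7 mm out of its back (10 N holds it out, 14 N pushes it fully back). It slides down the upright's face as the bracket is pushed down and snaps out into the lower slot, under its top edge, in the last 2.5 mm: then the bracket is locked.
- slot_pair (a point): Where the bracket goes, on the bare upright's front face (it looks towards the robot), on its centre line, about 180 mm above the bench: midway between the bottom edges of the two slots level with those the mounted lower bracket uses (edges 26 mm below and above). x points into the upright, y to the left, z up. Home: bracket_seat is at this point, axes alike, plate flat on the face.
- upright_bare: The bare upright (no lower bracket), fixed: open-backed channel of 5 mm sheet, 50 mm wide, 472 mm high; origin on its front face at the bench, axes as slot_pair. Slots 18 mm wide, 34 mm high, every 52 mm. To enter, hold the bracket 12 to 24 mm above home (best 18), push on (about 14 N, the pin's spring) till the plate meets the face, then, holding it there, down: weight alone may not do, 10 to 20 N does.
- used_pair (a point): The same point on the other fixed upright, 240 mm to the left or right of the bare one, which already has an identical lower bracket: its arm stands 115 mm out from the face towards the robot, 128 to 168 mm above the bench, its end plate reaches up to 228 mm.
- shelf_edge (a point): Middle of the front edge of the rack's fixed wire shelf, 379 mm above the bench. The shelf is 370 mm wide and spans both uprights, from their faces to here (107 mm out). Under it, on each upright, an upper bracket's arm reaches 115 mm out, 336 to 376 mm above the bench. So a gripper held upright does not fit above the bracket's place: come in tilted, leaning back to the robot.
- flange: Bystander: loose round aluminium flange 90 mm across, 30 mm high; origin at the centre of its underside. Leave it alone.
- screw_bin: Bystander: loose clear plastic bin of screws, 85 x 80 mm, 42 mm high; origin at the centre of its underside. Leave it alone.
- turned_part: Bystander: loose turned steel part, 68 mm across, 62 mm high; origin at the centre of its underside. Leave it alone.
- v_block: Bystander: loose dark steel V-block, 80 x 60 mm, 50 mm high; origin at the centre of its underside. Leave it alone.
Mind the look-alikes: they are no part of the job. Leave any green look-alike of the part that bears bracket_mid alone.

How it is judged (in metres and radians):
At the end, for the whole second after the job is handed in: The bracket hangs by both tabs on the bare upright, level with the mounted one: within 3 mm of fully down, lock pin out to 1.5 mm, end plate within 3 mm of the face, 7 mm of centred, upright within 0.05 and square within 0.08 rad, released, at rest (under 10 mm/s) (x of bracket_seat in the frame of slot_pair between -0.003 and 0.003 m and y of bracket_seat in the frame of slot_pair between -0.007 and 0.007 m and z of bracket_seat in the frame of slot_pair between -0.003 and 0.003 m and value of joint lock_pin below 0.0015 m and angle between the z axis of bracket_seat and the z axis of slot_pair, either way round below 0.05 rad and angle between the x axis of bracket_seat and the x axis of slot_pair, either way round below 0.08 rad and linear speed of bracket below 0.01 m/s); the robot touches nothing.
It fails at once if a bystander (flange, screw bin, turned part or V-block) is pushed more than 30 mm from its place or tipped over (distance of any of flange, screw_bin, turned_part, v_block from where it was at the start of the episode above 0.03 m or angle between any of flange, screw_bin, turned_part, v_block's own z axis and vertical above 0.5 rad).
It also fails if it takes over 48 s, if anything falls off the work surface, if the arm or the gripper's body presses on something with over 40 N, if the wrist force passes 120 N, or if a joint passes its speed limit or range.

ROBOT

A 6-joint arm with a two-finger parallel gripper is mounted at the origin on the work surface. World frame = base frame: x ahead of the robot, y to its left, z up, the work surface at z = 0. Lengths are in mm, angles in degrees, forces in N, time in s.
With the tool pointing down it reaches from about 350 to 850 mm from the base axis. Payload 8.1 kg.
Tool frame: the origin (TCP) lies midway between the tips of the shut fingers; the grasp point (between the pads) lies 19 mm behind it (r.pinch_z is the distance from the TCP to the grasp point, in mm); z points along the fingers, y is the line along which they close (so a half turn about z gives the same grasp; the last joint's range is limited). The gripper opens to 85 mm and grips with 20 to 120 N. Pads are 22 mm wide; open, the fingers measure 114 mm over their backs; the gripper's body (76 mm by 85 mm) begins 54 mm behind the grasp point. The pads swing forward as they close: fully open they stand 13 mm farther back than shut.
Start: joints at [68.732, 7.471, 85.268, -0, 87.261, -4.893], TCP at [169.133, 575.673, 231.292] pointing down, gripper open.
Joint ranges: [-169.43, 169.43], [-51.17, 129.36], [1.28, 143.12], [-76.62, 256.62], [0, 156.53], [-152.29, 152.29]. Speed limits (degrees/s): [136.94, 136.94, 159.86, 180, 180, 180].

INTERFACE

Orientations are given as [roll, pitch, yaw] about the fixed x, y, z axes, in that order (R = Rz(yaw) Ry(pitch) Rx(roll)).
In Python, from bench import sensors, optics, job, r gives the robot as it stands.
- The arm moves only by the tool play_rows, never from a script. Its argument "motion" is a list that holds one entry, the list of rows, each a list of 6 numbers: the shift along the tool's x, y, z in cm, then the turn, a rotation vector about the tool's x, y, z in degrees. In form: [[[x, y, z, ax, ay, az], ...]]. A call has 1 to 5 rows; each row is the pose to reach, as a shift and turn from the pose commanded when the call began, along the tool's axes at that moment; what a row does not reach only later rows make up. A row lasts 1/10 s, in which the tool goes at most 50 mm and 8.59 degrees, less where a joint would pass 70% of its speed; a pose out of reach is approached as far as the arm can. A call with a gripper value outside its range is refused whole. "jaw" is the opening, from 0 (shut) to 1 (fully open), set as the call begins (left out, the last holds). The fingers move at their own pace and stop on an object; "squeeze" is the grip in N (left out, the last holds). Time passes only in rows, so rows that repeat a pose let the fingers close. It gives the time, the measured TCP pose, the force, the opening and the grip force at its end, in the units of the state.
- sensors.sense(): the state, without advancing time (a new reading comes with each control period).
- optics.snapshot(name): name is "side" or "top" or "wrist"; returns a dict with "pixels" (400x640x3 uint8, red, green, blue), "mtx" (3x3 intrinsics, pixels), "k1" (the pictures are not rectified: a ray, as slopes to the right and down, at radius r is drawn at 1 + k1 r^2 times it, then the intrinsics apply), "R" (3x3) and "t" (3): a world point X has camera coordinates R X + t; the wrist camera has in their place "T_tool_cam" (4x4, takes a point from camera to tool coordinates, whose origin is the TCP and whose axes are the flange's). Camera axes: x right, y down, z forward; pixel columns grow to the right and rows downward; lengths in mm; the calibration is good to about 2 mm. A picture is of the moment at which its call begins: read the wrist's pose just before it. There is no depth.
- job.hand_in(): hands the job in; it is judged then, once.
The state is a dict: "time": time; "joint_pos": joint angles; "qd": joint speeds; "joint_efforts": joint torques, N m; "tool_pos": TCP position; "tcp_rot": TCP orientation; "ft_force": force on the tool from outside, world axes, zero at the start; "wrist_torque": the same for the moment, N m; "finger_gap": finger opening in mm; "grip_force": force on a finger pad.
Only numpy, scipy, OpenCV 4.12 (cv2) and the standard library are available. Lean on these libraries where they do the work, as an engineer would, in place of code of your own. Each camera call takes 0.05 s, during which the arm holds its last target. There are 200 camera calls.

## Working session

There is one attempt and no reset: what is moved stays moved. The work goes in short steps, Python scripts to look and compute and a tool call to move; the robot and the scene stay as the last step left them, time stands still between calls to the robot, and variables do not carry over. Pictures are saved under pics/ and viewed, at most 10 in all, crops included, and the job is handed in when it is done.

Besides the shell and the picture viewer there is one more tool, called after "Request:" as name([rows], argument=value, ...), one row to a line, values as JSON. play_rows: Moves the arm, as the interface text tells. Its arguments: {"type":"object","properties":{"motion":{"type":"array","items":{"type":"array","items":{"type":"array","items":{"type":"number"}}}},"jaw":{"type":"number"},"squeeze":{"type":"number"}},"required":["motion"]}

```bash
ls; mkdir -p pics; python3 - <<'E'
from bench import sensors, optics, job, r
import cv2,numpy as np
print(sensors.sense()); print([a for a in dir(r) if a[0]!='_'], r.pinch_z)
for n in ['side','top','wrist']:
    s=optics.snapshot(n); cv2.imwrite(f'pics/{n}0.png',cv2.cvtColor(s['pixels'],cv2.COLOR_RGB2BGR))
    print(n,{k:np.round(v,4).tolist() for k,v in s.items() if k!='pixels'})
E
```

```text
pics
{'time': 0.0, 'joint_pos': array([ 6.87323549e+01,  7.51622663e+00,  8.53291994e+01,  1.04401168e-03,
        8.72600620e+01, -4.89513916e+00]), 'qd': array([-0.06137677, -0.02907045, -0.04555041, -0.01170696,  0.02371623,
       -0.13404476]), 'joint_efforts': array([ 1.97143869e-03, -5.69393027e+01, -5.00563002e+01,  1.06788079e-04,
        1.45804236e-02,  2.41421492e-05]), 'tool_pos': array([168.92515268, 575.1666462 , 230.23352023]), 'tcp_rot': array([-1.79894986e+02, -1.00404662e-02,  1.63627434e+02]), 'ft_force': array([ 0.61450155, -0.06653631, -1.15608096]), 'wrist_torque': array([-0.00114092,  0.02601514,  0.00029941]), 'grip_force': 0.0, 'finger_gap': 85.50432943344909}
['PlanningError', 'pinch_z'] 18.700000000000003
side {'mtx': [[510.1365, 0.0, 317.441], [0.0, 510.1365, 192.7075], [0.0, 0.0, 1.0]], 'k1': -0.1662, 'R': [[0.9904, -0.1383, -0.0093], [-0.1047, -0.7023, -0.7041], [0.0908, 0.6983, -0.71]], 't': [-533.4185, 232.1601, 1373.7001]}
top {'mtx': [[361.0574, 0.0, 327.577], [0.0, 361.0574, 197.3549], [0.0, 0.0, 1.0]], 'k1': -0.0549, 'R': [[-0.0151, -0.9998, 0.0101], [-0.9983, 0.0145, -0.0559], [0.0558, -0.011, -0.9984]], 't': [12.2424, 563.5415, 1176.6396]}
wrist {'mtx': [[321.7452, 0.0, 326.0136], [0.0, 321.7452, 201.3194], [0.0, 0.0, 1.0]], 'k1': -0.0062, 'T_tool_cam': [[0.0002, -0.9445, -0.3285, 85.6052], [1.0, 0.0002, -0.0001, 0.3042], [0.0002, -0.3285, 0.9445, -140.8876], [0.0, 0.0, 0.0, 1.0]]}
```

View pics/side0.png

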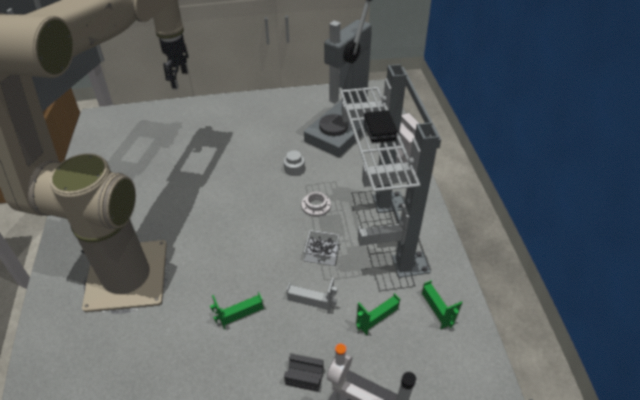

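View pics/top0.png

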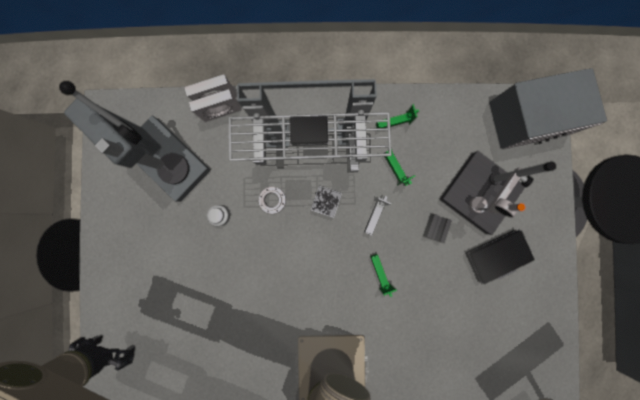

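```bash
cat > h.py <<'E'
import numpy as np, cv2
from scipy.spatial.transform import Rotation as Ro
from bench import sensors, optics, r
def cam(n):
    p=sensors.sense(); s=optics.snapshot(n)
    if n=='wrist':
        T=np.eye(4); T[:3,:3]=Ro.from_euler('xyz',p['tcp_rot'],degrees=True).as_matrix(); T[:3,3]=p['tool_pos']
        W=np.linalg.inv(T@np.array(s['T_tool_cam'])); s['R'],s['t']=W[:3,:3],W[:3,3]
    s['R']=np.array(s['R']); s['t']=np.array(s['t']); return s
def proj(s,X):
    c=np.atleast_2d(X)@s['R'].T+s['t']; q=c[:,:2]/c[:,2:]; q=q*(1+s['k1']*(q**2).sum(1,keepdims=True))
    return q@s['mtx'][:2,:2].T+s['mtx'][:2,2]
def ray(s,uv):
    q=cv2.undistortPoints(np.array([[uv]],float),np.array(s['mtx']),np.array([s['k1'],0,0,0.]))[0,0]
    return -s['R'].T@s['t'], s['R'].T@np.array([q[0],q[1],1])
def plane(s,uv,ax,v):   # hit of the pixel ray with the plane X[ax]=v
    o,d=ray(s,uv); return o+d*(v-o[ax])/d[ax]
def two(a,ua,b,ub):     # mid of closest points of two rays, gap
    o,d=ray(a,ua);p,e=ray(b,ub); k=np.linalg.lstsq(np.c_[d,-e],p-o,rcond=None)[0]
    A,B=o+k[0]*d,p+k[1]*e; return (A+B)/2,np.linalg.norm(A-B)
E
python3 - <<'E'
from h import *
S=cam('side');T=cam('top')
def crop(s,x,y,w,h,f): return cv2.resize(cv2.cvtColor(s['pixels'],cv2.COLOR_RGB2BGR)[y:y+h,x:x+w],None,fx=f,fy=f,interpolation=cv2.INTER_CUBIC)
a=crop(S,330,60,120,220,2.7272727)[:600]; b=crop(T,355,185,40,60,5)[:300]; c=crop(S,280,270,65,45,5)
out=np.zeros((600,800,3),np.uint8); out[:a.shape[0],:a.shape[1]]=a; out[:300,340:540]=b; out[310:310+c.shape[0],340:340+c.shape[1]]=c[:, :460]
d=crop(T,225,75,180,105,1.4); out[:d.shape[0],545:545+d.shape[1]]=d[:,:255]
cv2.imwrite('pics/crop.png',out)
E
```

```text
(no output)
```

View pics/crop.png

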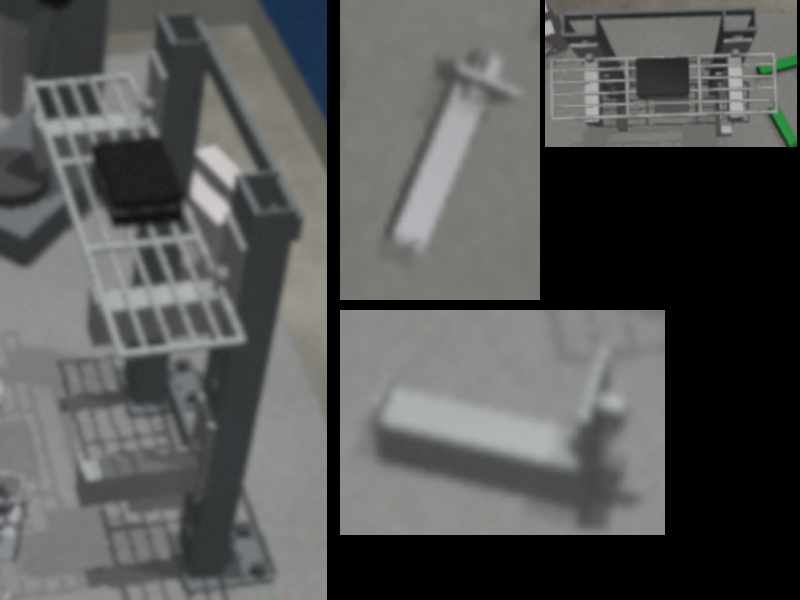

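```bash
python3 - <<'E'
from h import *
S=cam('side');T=cam('top')
g=T['pixels'].astype(int); sub=g[185:245,355:395]; m=((sub.min(2)>165)&(sub.max(2)-sub.min(2)<25)).astype(np.uint8)
n,l,st,ce=cv2.connectedComponentsWithStats(m); print(sub.min(2).max(),st.tolist())
i=1+st[1:,4].argmax(); P=np.argwhere(l==i)[:,::-1]+[355,185]
W=np.array([plane(T,p,2,40)[:2] for p in P]).astype(np.float32); print(cv2.minAreaRect(W), np.median(W,0))
for n,uv,z in [('tip stop mid',(368.4,233.5),50),('plate end L',(375.4,197),100),('plate end R',(390.5,204),100)]: print(n,plane(T,uv,2,z).round(1))
g=cv2.cvtColor(S['pixels'],cv2.COLOR_RGB2GRAY); 
for n,uv in [('Lup frontL',(241,111)),('frontR',(270,111)),('Rup frontL',(350,111)),('R',(375,111))]: print(n,plane(T,uv,2,472).round(1))
for uv in [(390.,68),(404,66),(415,127)]: print(plane(S,uv,2,472).round(1))
im=cv2.cvtColor(T['pixels'],cv2.COLOR_RGB2BGR)[75:175,225:400]; cv2.imwrite('pics/top_rack.png',cv2.resize(im,None,fx=4.5,fy=4.5,interpolation=cv2.INTER_CUBIC))
E
```

```text
179 [[0, 0, 40, 60, 2261], [12, 22, 14, 26, 139]]
((488.0299377441406, -144.81381225585938), (17.806318283081055, 85.41498565673828), 65.56656646728516) [ 486.78522 -144.54634]
tip stop mid [ 444.1 -124.5   50. ]
plate end L [ 557.9 -142.3  100. ]
plate end R [ 535.7 -188.4  100. ]
Lup frontL [720.  185.6 472. ]
frontR [719.  125.4 472. ]
Rup frontL [716.7 -40.3 472. ]
R [716.3 -92.3 472. ]
[747.8 181.  472. ]
[784.7 185.7 472. ]
[743.2 -56.  472. ]
```

View pics/top_rack.png

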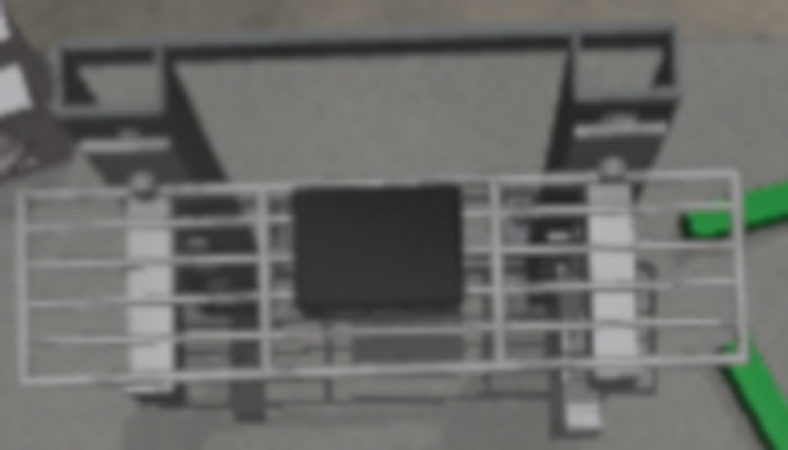

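```bash
python3 - <<'E'
from h import *
T=cam('top')
P=[plane(T,(225+u/4.5,75+v/4.5),2,472) for u,v in [(58,112),(163,112),(572,100),(678,98)]]
for p in P: print(p.round(1))
a=(P[0]+P[1])/2;b=(P[2]+P[3])/2; d=a-b; print(a.round(1),b.round(1),np.linalg.norm(d),'yaw',np.degrees(np.arctan2(-d[0],d[1])))
P=[plane(T,(225+u/4.5,75+v/4.5),2,379) for u,v in [(25,380),(745,360)]]; print(np.round(P,1)); d=P[0]-P[1];print(np.linalg.norm(d),np.degrees(np.arctan2(-d[0],d[1])), (P[0]+P[1])/2)
# view pose: tilt 45 in front of bare upright
R0=Ro.from_euler('xyz',sensors.sense()['tcp_rot'],degrees=True)
p0=sensors.sense()['tool_pos']
f=a.copy(); f[2]=180
for name,pos,th,psi in [('look',f+[-190,0,40],45,-3)]:
    Rg=Ro.from_euler('z',psi,degrees=True)*Ro.from_euler('y',-th,degrees=True)*Ro.from_euler('xyz',[180,0,180],degrees=True)
    print(pos,(R0.inv()).apply(pos-p0)/10,(R0.inv()*Rg).as_rotvec(degrees=True), Rg.as_matrix().round(2).tolist())
E
```

```text
[743.8 192.2 472. ]
[742.9 143.6 472. ]
[746.  -45.3 472. ]
[746.5 -94.4 472. ]
[743.3 167.9 472. ] [746.2 -69.9 472. ] 237.78579508070848 yaw 0.7098683670313908
[[ 634.4  230.9  379. ]
 [ 639.6 -139.7  379. ]]
370.6209337989524 0.803820800326671 [637.03318712  45.59835678 379.        ]
[553.30307333 167.90311964 220.        ] [-48.35468098 -28.28494918   1.1214439 ] [ -5.26426918 -44.79376018 -12.67401407] [[-0.71, 0.05, 0.71], [0.04, 1.0, -0.04], [-0.71, 0.0, -0.71]]
```

Request:
play_rows([
  [[-4.5,-2.6,0.1,0,0,0],[-9,-5.2,0.2,0,0,0],[-13.5,-7.8,0.3,0,0,0],[-18,-10.4,0.4,0,0,0],[-22.5,-13,0.5,0,0,0]],
], jaw=1)

```text
time: 0.9
tool_pos: [342.5, 393.2, 226.7]
tcp_rot: [180.0, 0.0, 163.6]
ft_force: [1.0, 0.6, -0.8]
finger_gap: 85.6
grip_force: 0.0
```

```bash
cat > go.py <<'E'
import sys
from h import *
# go.py x y z tilt yaw : prints shift(cm)/rotvec(deg) in tool axes from the measured pose to TCP goal
def goalR(th,psi): return Ro.from_euler('z',psi,degrees=True)*Ro.from_euler('y',-th,degrees=True)*Ro.from_euler('xyz',[180,0,180],degrees=True)
def delta(pos,th,psi):
    s=sensors.sense(); R=Ro.from_euler('xyz',s['tcp_rot'],degrees=True)
    return R.inv().apply(np.array(pos)-s['tool_pos'])/10,(R.inv()*goalR(th,psi)).as_rotvec(degrees=True)
if __name__=='__main__':
    a=list(map(float,sys.argv[1:])); s=sensors.sense(); print(s['time'],s['tool_pos'].round(1),s['tcp_rot'].round(2),s['ft_force'].round(1))
    d,w=delta(a[:3],a[3],a[4]); print('full',d.round(2),w.round(2),'fifth',(d/5).round(2),(w/5).round(2))
E
python3 go.py 553 168 220 45 0.75
```

```text
0.9 [342.5 393.2 226.7] [1.7997e+02 2.0000e-02 1.6365e+02] [ 1.   0.6 -0.8]
full [-26.53 -15.68   0.67] [ -6.69 -44.63 -16.22] fifth [-5.31 -3.14  0.13] [-1.34 -8.93 -3.24]
```

Request:
play_rows([
  [[-4.2,-2.5,0.1,-1,-7,-2.5],[-8.4,-5,0.2,-2,-14,-5],[-12.6,-7.5,0.3,-3.1,-21,-7.6],[-16.8,-10,0.4,-4.2,-28,-10.2],[-20,-11.8,0.5,-5.2,-35,-12.7]],
])

```text
time: 1.4
tool_pos: [501.7, 223.5, 222.7]
tcp_rot: [178.7, 35.7, 176.4]
ft_force: [0.0, -1.0, -0.4]
finger_gap: 85.4
grip_force: 0.0
```

```bash
python3 go.py 553 168 220 45 0.75
```

```text
1.4 [501.7 223.5 222.7] [178.71  35.66 176.43] [ 0.  -1.  -0.4]
full [-4.28 -5.3   3.29] [-1.51 -9.29 -3.4 ] fifth [-0.86 -1.06  0.66] [-0.3  -1.86 -0.68]
```

Request:
play_rows([
  [[-2,-2.5,1.6,-0.7,-4.5,-1.7],[-4,-4.8,3.2,-1.4,-9,-3.4],[-4.1,-5,3.2,-1.4,-9.2,-3.4],[-4.1,-5,3.2,-1.4,-9.2,-3.4]],
])

```text
time: 1.8
tool_pos: [549.3, 171.5, 217.7]
tcp_rot: [180.0, 44.5, -179.6]
ft_force: [-0.2, 0.5, 0.6]
finger_gap: 85.6
grip_force: 0.0
```

```bash
python3 - <<'E'
from h import *
s=cam('wrist'); cv2.imwrite('pics/w1.png',cv2.cvtColor(s['pixels'],cv2.COLOR_RGB2BGR)); np.savez('w1.npz',**{k:s[k] for k in('mtx','k1','R','t')})
print(proj(s,[[743.5,168,154],[743.5,168,206],[743.5,143,180],[743.5,193,180]]).round())
E
```

```text
[[321. 258.]
 [321. 305.]
 [298. 281.]
 [344. 281.]]
```

View pics/w1.png

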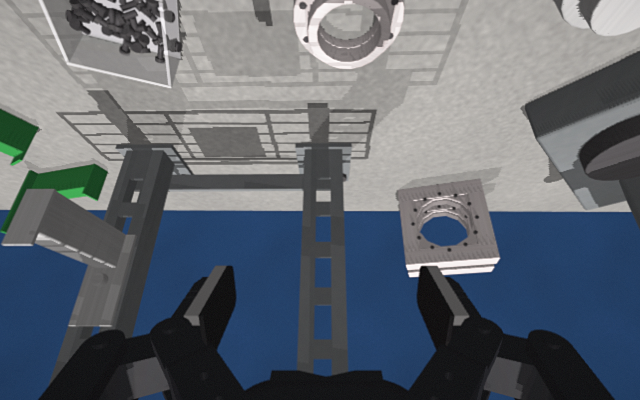

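```bash
python3 - <<'E'
from h import *
s=cam('wrist'); g=s['pixels'].astype(int)
print(sensors.sense()['tool_pos'])
b=(g[:,:,2]-g[:,:,0]>50).astype(np.uint8)
n,l,st,ce=cv2.connectedComponentsWithStats(b[200:375,300:347])
for i in range(1,n):
    if 60<st[i,4]<1500: print(st[i]+[300,200,0,0,0])
prof=b[200:375,321]; e=np.flatnonzero(np.diff(prof.astype(int)))+200.5; print(e)
print([plane(s,(322,v),0,743.5)[2].round(1) for v in e])
for v in (240,263,275,295,325): # upright edges
    row=b[v,285:365]; k=np.flatnonzero(np.diff(row.astype(int)))+285.5; print(v,k,[plane(s,(u,v),0,743.5)[1:].round(1).tolist() for u in k])
for v in (170,180,190): print(v,g[v,296:350].sum(1)//3)
E
```

```text
[549.66712742 173.10540109 219.11831972]
[343 211   4 123 256]
[315 216  14  25 347]
[314 257  16  29 438]
[313 305  17  33 540]
[313 358  17  17 285]
[215.5 240.5 257.5 285.5 304.5 337.5 357.5]
[np.float64(102.7), np.float64(134.4), np.float64(154.7), np.float64(186.1), np.float64(206.1), np.float64(238.5), np.float64(256.9)]
240 [299.5 314.5 324.5 327.5 328.5 343.5] [[144.0, 133.9], [161.5, 133.9], [173.1, 133.8], [176.6, 133.8], [177.7, 133.8], [195.2, 133.8]]
263 [298.5 314.5 329.5 344.5] [[143.9, 161.2], [161.9, 161.1], [178.8, 161.1], [195.7, 161.0]]
275 [298.5 313.5 329.5 344.5] [[144.4, 174.7], [161.0, 174.6], [178.7, 174.6], [195.3, 174.6]]
295 [297.5 345.5] [[144.2, 196.3], [195.8, 196.2]]
325 [296.5 313.5 329.5 345.5] [[144.3, 226.6], [161.9, 226.6], [178.5, 226.5], [195.0, 226.5]]
170 [186 182 164 154 154 157 129  79  70  73  72  73  73  73  67  64  67  66
  67  65  67  67  67  66  67  68  67  66  67  68  66  67  70  73  73  73
  71  73  71  72  72  71  73  71  70 103 143 157 156 155 154 153 160 172]
180 [ 73  75  73  75  72  71  70  71  73  72  72  73  71  70  65  64  65  63
  64  65  67  67  68  67  66  66  66  66  67  67  66  65  67  68  74  73
  73  73  71  74  72  71  70  71  70  77  99 124 142 162 171 174 178 181]
190 [179 176 175 176 177 164 120  71  68  71  72  72  73  70  64  66  64  61
  76 143 182 179 176 175 173 176 174 173 172 174 174 176 174 139  79  67
  72  73  72  70  72  71  72  71  68  80 143 181 179 178 176 178 180 179]
```

```bash
python3 go.py 423 -114.4 101.7 45 -24
```

```text
1.9 [549.7 173.1 219.1] [ 179.94   44.55 -179.46] [0.9 0.2 0.2]
full [ 17.46 -28.63  -0.74] [17.34 -0.45 17.42] fifth [ 3.49 -5.73 -0.15] [ 3.47 -0.09  3.48]
```

Request:
play_rows([
  [[2.2,-3.7,-0.1,2.2,0,2.2],[4.4,-7.4,-0.2,4.4,0,4.4],[6.6,-11.1,-0.3,6.6,0,6.6],[8.8,-14.8,-0.4,8.8,0,8.8],[11,-18.5,-0.5,11,0,11]],
])

```text
time: 2.4
tool_pos: [513.9, 9.2, 167.1]
tcp_rot: [-179.0, 43.0, 165.0]
ft_force: [-0.3, 0.0, 0.1]
finger_gap: 85.4
grip_force: 0.0
```

```bash
python3 go.py 423 -114.4 101.7 45 -24
```

```text
2.4 [513.9   9.2 167.1] [-178.96   43.01  165.01] [-0.3  0.   0.1]
full [  8.55 -14.27   1.23] [ 5.22 -1.93  6.5 ] fifth [ 1.71 -2.85  0.25] [ 1.04 -0.39  1.3 ]
```

Request:
play_rows([
  [[2.2,-3.7,0.3,1.5,-0.5,1.7],[4.4,-7.4,0.6,3,-1,3.4],[6.6,-11,0.9,4.5,-1.5,5.3],[6.8,-11.4,0.9,5,-1.8,6.2],[6.8,-11.4,0.9,5,-1.8,6.2]],
])

```text
time: 2.9
tool_pos: [516.9, -77.6, 137.9]
tcp_rot: [-178.6, 42.5, 156.5]
ft_force: [-0.6, -0.0, -0.0]
finger_gap: 85.2
grip_force: 0.0
```

```bash
python3 - <<'E'
from h import *
s=cam('wrist'); p=sensors.sense(); print(p['tool_pos'],p['tcp_rot'])
c,sn=np.cos(np.radians(-24)),np.sin(np.radians(-24)); m=np.array([493,-145.5,20])
L=lambda x,y,z: m+[c*x-sn*y,sn*x+c*y,z]
pts=[L(-55,0,20),L(52,0,20),L(0,12,20),L(0,-12,20),L(0,0,0),L(57,22,80),L(57,-22,80)]
im=cv2.cvtColor(s['pixels'],cv2.COLOR_RGB2BGR)
for q in proj(s,pts): cv2.circle(im,tuple(int(v) for v in q.round()),2,(0,0,255),-1)
print(proj(s,pts).round(1).tolist()); cv2.imwrite('pics/w2.png',im)
E
python3 go.py 423 -114.4 101.7 45 -24
```

```text
[516.94301518 -77.94851839 137.87302159] [-178.52107737   42.50779744  156.58453315]
[[190.4, 56.0], [240.2, 170.8], [239.2, 127.7], [203.6, 127.4], [226.3, 105.5], [259.8, 243.1], [200.4, 242.2]]
2.95 [516.9 -77.9 137.9] [-178.52   42.51  156.58] [ 0.1  1.  -0.3]
full [ 7.73 -7.13 -2.  ] [-1.07 -2.49  0.45] fifth [ 1.55 -1.43 -0.4 ] [-0.21 -0.5   0.09]
```

View pics/w2.png

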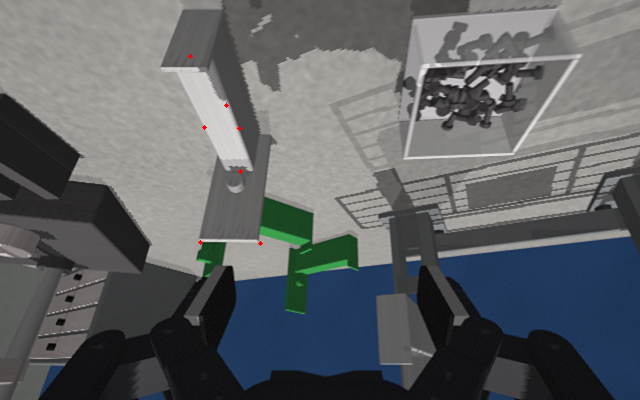

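```bash
python3 - <<'E'
from h import *
s=cam('wrist')
q=lambda u,z: plane(s,u,2,z)
a,b=q((162.5,70),50),q((213,68.5),50); c,d=q((200.5,241.5),100),q((266,242.5),100)
print(a.round(1),b.round(1),np.linalg.norm(a-b),c.round(1),d.round(1),np.linalg.norm(c-d))
t=(a+b)/2;p=(c+d)/2; v=(p-t)[:2]; print(np.linalg.norm(v),np.degrees(np.arctan2(v[1],v[0]))); u=v/np.linalg.norm(v)
print('mid', t[:2]+55*u, p[:2]-57.5*u)
n=(d-c)[:2]; print(np.degrees(np.arctan2(-n[0],n[1])))
E
```

```text
[ 438.3 -134.9   50. ] [ 447.9 -110.6   50. ] 26.152138621393433 [ 535.1 -188.   100. ] [ 554.6 -143.8  100. ] 48.28523143073293
110.5412049926485 -22.96934416142516
mid [ 493.72865236 -144.21904278] [ 491.9251628  -143.45464544]
-23.90070998611406
```

```bash
python3 go.py 420.7 -112.6 102.7 45 -23.5
```

```text
3.0 [516.9 -77.7 138.1] [-178.55   42.53  156.53] [-0.6 -0.5  1.3]
full [ 7.87 -7.09 -2.24] [-1.42 -2.47  0.05] fifth [ 1.57 -1.42 -0.45] [-0.28 -0.49  0.01]
```

Request:
play_rows([
  [[2.6,-2.4,-0.7,-0.5,-0.8,0],[5.2,-4.8,-1.5,-1,-1.6,0],[7.9,-7.1,-2.2,-1.4,-2.5,0],[7.9,-7.1,-2.2,-1.4,-2.5,0],[7.9,-7.1,-2.2,-1.4,-2.5,0]],
])

```text
time: 3.5
tool_pos: [522.3, -112.4, 129.6]
tcp_rot: [-178.9, 42.7, 156.6]
ft_force: [-0.2, -0.6, -0.5]
finger_gap: 85.4
grip_force: 0.0
```

```bash
python3 go.py 498.5 -146.5 17.8 45 -23.5; python3 - <<'E'
from h import *
s=cam('wrist'); im=cv2.cvtColor(s['pixels'],cv2.COLOR_RGB2BGR); cv2.imwrite('pics/w3.png',im)
E
```

```text
3.5 [ 522.3 -112.4  129.6] [-178.9    42.71  156.57] [-0.2 -0.6 -0.5]
full [ 8.19 -3.93  7.73] [-1.05 -2.28  0.07] fifth [ 1.64 -0.79  1.55] [-0.21 -0.46  0.01]
```

View pics/w3.png

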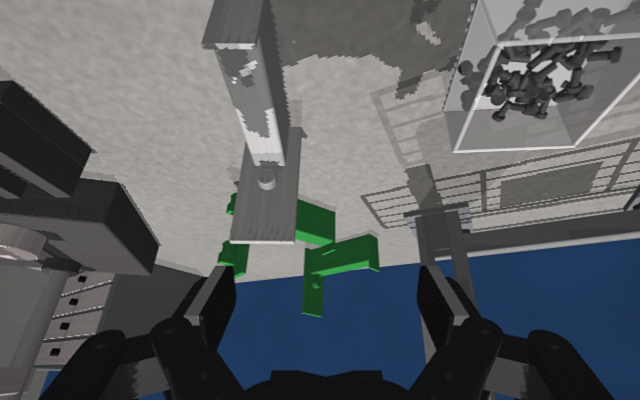

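```bash
python3 -c "
from bench import sensors
print(sensors.sense()['joint_pos'].round(1))"
```

```text
[-11.4 -36.3 143.  -17.3  32.6 -66.3]
```

```bash
python3 go.py 492 -143.6 100 34 -23.5
```

```text
3.55 [ 522.1 -112.5  129.2] [-178.88   42.69  156.58] [ 0.2  0.2 -0.5]
full [ 3.11 -4.03  1.19] [-1.07  8.69 -0.02] fifth [ 0.62 -0.81  0.24] [-0.21  1.74 -0.  ]
```

Request:
play_rows([
  [[1,-1.4,0.4,-0.4,4,0],[2,-2.8,0.8,-0.8,8,0],[3.1,-4,1.2,-1,8.7,0],[3.1,-4,1.2,-1,8.7,0]],
])

```text
time: 3.95
tool_pos: [491.0, -144.0, 98.8]
tcp_rot: [-180.0, 33.9, 156.3]
ft_force: [-0.2, -1.1, -0.4]
finger_gap: 85.3
grip_force: 0.0
```

```bash
python3 go.py 492 -143.6 100 34 -23.5; python3 -c "
from bench import sensors
print(sensors.sense()['joint_pos'].round(1))"
```

```text
3.95 [ 491.  -144.    98.8] [-179.96   33.86  156.35] [-0.2 -1.1 -0.4]
full [-0.13  0.08 -0.05] [-0.13 -0.14 -0.12] fifth [-0.03  0.02 -0.01] [-0.03 -0.03 -0.02]
[-21.  -33.3 140.7  -2.4  38.7 -85.9]
```

```bash
python3 go.py 492 -143.6 14.5 36 -23.5
```

```text
3.95 [ 491.  -144.    98.8] [-179.96   33.86  156.35] [-0.2 -1.1 -0.4]
full [4.63 0.08 7.05] [-0.13 -2.14 -0.12] fifth [0.93 0.02 1.41] [-0.03 -0.43 -0.02]
```

Request:
play_rows([
  [[1.2,0,1.8,0,-0.5,0],[2.4,0,3.6,-0.1,-1,0],[3.5,0,5.3,-0.1,-1.6,-0.1],[4.3,0,6.5,-0.1,-2.1,-0.1],[4.6,0.1,7,-0.1,-2.1,-0.1]],
])

```text
time: 4.45
tool_pos: [498.1, -143.0, 14.6]
tcp_rot: [-179.9, 35.8, 156.6]
ft_force: [-0.8, 0.6, -1.4]
finger_gap: 85.4
grip_force: 0.0
```

```bash
python3 go.py 492 -143.6 14.5 36 -23.5; python3 - <<'E'
from h import *
s=cam('wrist'); im=cv2.cvtColor(s['pixels'],cv2.COLOR_RGB2BGR); cv2.imwrite('pics/w4.png',im)
E
```

```text
4.45 [ 498.1 -143.    14.6] [-179.93   35.77  156.6 ] [-0.8  0.6 -1.4]
full [ 0.44 -0.3  -0.31] [-0.01 -0.23  0.08] fifth [ 0.09 -0.06 -0.06] [-0.   -0.05  0.02]
```

View pics/w4.png

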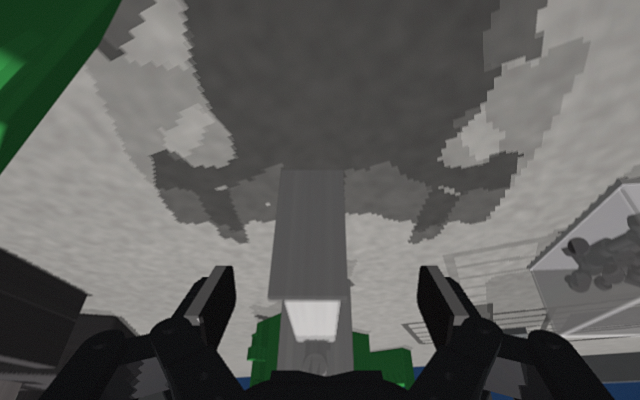

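Request:
play_rows([
  [[0.3,-0.3,-0.2,0,-0.2,0.1],[0.4,-0.3,-0.3,0,-0.2,0.1],[0.4,-0.3,-0.3,0,-0.2,0.1]],
])

```text
time: 4.8
tool_pos: [498.8, -146.2, 17.4]
tcp_rot: [-179.9, 36.0, 156.4]
ft_force: [0.1, -0.7, -0.2]
finger_gap: 85.1
grip_force: 0.0
```

Request:
play_rows([
  [[0,0,0,0,0,0],[0,0,0,0,0,0],[0,0,0,0,0,0],[0,0,0,0,0,0],[0,0,0,0,0,0]],
], jaw=0, squeeze=100)

```text
time: 5.3
tool_pos: [498.2, -146.1, 16.3]
tcp_rot: [-179.9, 35.9, 156.4]
ft_force: [-1.0, 0.2, 3.4]
finger_gap: 22.3
grip_force: 98.1
```

Request:
play_rows([
  [[0,0,0,0,0,0],[0,0,0,0,0,0],[0,0,0,0,0,0],[0,0,0,0,0,0]],
])

```text
time: 5.7
tool_pos: [498.2, -146.1, 16.3]
tcp_rot: [-179.9, 35.9, 156.4]
ft_force: [-3.6, 0.4, 5.2]
finger_gap: 22.6
grip_force: 98.4
```

```bash
python3 go.py 492 -143.6 14.5 36 -23.5;
```

```text
5.7 [ 498.2 -146.1   16.3] [-179.92   35.89  156.44] [-3.6  0.4  5.2]
full [ 0.65 -0.02 -0.25] [-0.11 -0.11 -0.05] fifth [ 0.13 -0.   -0.05] [-0.02 -0.02 -0.01]
```

```bash
python3 go.py 498.2 -146.1 66 35.9 -23.5;  python3 go.py 596 -115 66 35.9 0
```

```text
5.7 [ 498.2 -146.1   16.3] [-179.92   35.89  156.44] [-3.6  0.4  5.2]
full [-2.91 -0.01 -4.03] [-0.11 -0.01 -0.05] fifth [-0.58 -0.   -0.81] [-0.02 -0.   -0.01]
5.7 [ 498.2 -146.1   16.3] [-179.92   35.89  156.44] [-3.6  0.4  5.2]
full [-9.17  6.76  0.49] [-13.89  -0.02 -19.09] fifth [-1.83  1.35  0.1 ] [-2.78 -0.   -3.82]
```

Request:
play_rows([
  [[-1.5,0,-2,0,0,0],[-3,0,-4,0,0,0],[-4.5,1.5,-3,-3,0,-4.2],[-6,3.2,-2,-7,0,-9.6],[-7.6,5,-0.8,-10.5,0,-14.4]],
])

```text
time: 6.2
tool_pos: [564.3, -123.2, 65.7]
tcp_rot: [179.9, 35.7, 173.2]
ft_force: [0.4, 0.7, -4.5]
finger_gap: 22.7
grip_force: 98.8
```

Request:
play_rows([
  [[0,0,0,0,0,0],[0,0,0,0,0,0]],
])

```text
time: 6.4
tool_pos: [563.5, -124.0, 64.7]
tcp_rot: [179.9, 35.5, 172.8]
ft_force: [-0.7, 0.3, -4.0]
finger_gap: 22.5
grip_force: 98.9
```

```bash
python3 go.py 596 -115 66 35.9 0;python3 go.py 596 -115 17 35.9 0
```

```text
6.4 [ 563.5 -124.    64.7] [179.85  35.51 172.85] [-0.7  0.3 -4. ]
full [-2.61  1.29  1.71] [-4.03 -0.38 -5.81] fifth [-0.52  0.26  0.34] [-0.81 -0.08 -1.16]
6.4 [ 563.5 -124.    64.7] [179.85  35.51 172.85] [-0.7  0.3 -4. ]
full [0.24 1.28 5.7 ] [-4.03 -0.38 -5.81] fifth [0.05 0.26 1.14] [-0.81 -0.08 -1.16]
```

Request:
play_rows([
  [[-1.3,0.6,0.8,-2,-0.2,-2.9],[-2.6,1.3,1.7,-4,-0.4,-5.8],[-1.2,1.3,3.7,-4,-0.4,-5.8],[0,1.3,5.3,-4,-0.4,-5.8],[0.2,1.3,5.6,-4,-0.4,-5.8]],
])

```text
time: 6.9
tool_pos: [594.1, -113.7, 16.4]
tcp_rot: [180.0, 35.8, -180.0]
ft_force: [-1.1, 1.0, -1.7]
finger_gap: 22.3
grip_force: 99.7
```

Request:
play_rows([
  [[0,0,0,0,0,0],[0,0,0,0,0,0]],
])

```text
time: 7.1
tool_pos: [597.1, -115.0, 20.7]
tcp_rot: [-179.8, 36.1, -179.9]
ft_force: [0.2, 0.0, -2.9]
finger_gap: 22.6
grip_force: 99.3
```

```bash
python3 go.py 596 -115 17 35.9 0
```

```text
7.1 [ 597.1 -115.    20.7] [-179.83   36.13 -179.86] [ 0.2  0.  -2.9]
full [0.31 0.   0.23] [-0.08  0.23  0.11] fifth [0.06 0.   0.05] [-0.02  0.05  0.02]
```

Request:
play_rows([
  [[0.15,0,0.2,0,0.2,0],[0.3,0,0.35,0,0.2,0],[0.3,0,0.35,0,0.2,0],[0.3,0,0.35,0,0.2,0]],
])

```text
time: 7.5
tool_pos: [597.5, -115.5, 16.4]
tcp_rot: [-179.8, 36.0, -179.8]
ft_force: [1.5, -0.5, -2.0]
finger_gap: 22.7
grip_force: 99.5
```

Request:
play_rows([
  [[0.1,0,0.15,0,0,0],[0.1,0,0.15,0,0,0]],
])

```text
time: 7.7
tool_pos: [599.0, -115.9, 16.4]
tcp_rot: [-179.7, 36.2, -179.8]
ft_force: [-2.3, 1.9, 8.4]
finger_gap: 22.7
grip_force: 101.1
```

Request:
play_rows([
  [[0,0,0,0,0,0],[0,0,0,0,0,0],[0,0,0,0,0,0],[0,0,0,0,0,0],[0,0,0,0,0,0]],
], jaw=1)

```text
time: 8.2
tool_pos: [596.9, -115.2, 13.7]
tcp_rot: [-179.8, 35.9, -179.8]
ft_force: [-0.3, 0.6, 0.3]
finger_gap: 85.3
grip_force: 0.0
```

```bash
python3 go.py 589 -115 17 48 0;python3 go.py 590 -115 20 48 0; python3 -c "
from bench import sensors
print(sensors.sense()['joint_pos'].round(1))"
```

```text
8.2 [ 596.9 -115.2   13.7] [-179.83   35.93 -179.85] [-0.3  0.6  0.3]
full [ 0.45  0.02 -0.73] [ -0.06 -12.07   0.13] fifth [ 0.09  0.   -0.15] [-0.01 -2.41  0.03]
8.2 [ 596.9 -115.2   13.7] [-179.83   35.93 -179.85] [-0.3  0.6  0.3]
full [ 0.19  0.01 -0.91] [ -0.06 -12.07   0.13] fifth [ 0.04  0.   -0.18] [-0.01 -2.41  0.03]
[ -24.    -2.   128.3   35.5   24.2 -143. ]
```

```bash
cat > kin.py <<'E'
from h import *
from scipy.optimize import least_squares
D=[([68.732,7.516,85.329,0,87.26,-4.895],[168.9,575.2,230.2]),([-11.4,-36.3,143,-17.3,32.6,-66.3],[522.1,-112.5,129.2]),
   ([-21,-33.3,140.7,-2.4,38.7,-85.9],[491,-144,98.8]),([-24,-2,128.3,35.5,24.2,-143],[596.9,-115.2,13.7])]
def fk(q,p):
    a1,h,a2,a3,d4,L=p; q=np.radians(q); R=lambda ax,t: Ro.from_euler(ax,t).as_matrix()
    A=R('z',q[0]); P=A@[a1,0,h]; A=A@R('y',q[1]); P=P+A@[0,0,a2]; A=A@R('y',q[2]); P=P+A@[a3,0,d4]; A=A@R('z',SG*q[3])@R('y',q[4]); P=P+A@[0,0,L]
    return P,A
for SG in (1,-1):
    f=least_squares(lambda p:np.concatenate([fk(q,p)[0]-x for q,x in D]+[0.01*(p-[0,350,400,0,400,250])]),[0,350,400,0,400,250])
    if SG==1: best=f
    elif f.cost>best.cost: SG=1
    print(SG,f.cost,f.x.round(1))
E
cat > kin2.py <<'E'
from kin import *
p=(best if SG==1 else f).x
print(fk(D[3][0],p)[1].round(2).tolist())
def ik(pos,th,psi,q0):
    z=np.array([np.sin(np.radians(th))*np.cos(np.radians(psi)),np.sin(np.radians(th))*np.sin(np.radians(psi)),-np.cos(np.radians(th))])
    g=lambda q:np.r_[(fk(np.r_[q,0],p)[0]-pos)/10,(fk(np.r_[q,0],p)[1][:,2]-z)*20]
    s=least_squares(g,q0,bounds=([-169,-51,1.3,-76,0],[169,129,143.1,256,156])); return s.x.round(1),round(s.cost,2)
q0=[-12,0,110,0,40.]
for x in (600,640,680):
    for th in (36,40,44,48): print('bench',x,th,ik([x,-115,17],th,0,q0))
for th in (36,42,48): print('rack',th,ik([690,170,165],th,.75,[15,20,100,0,40.]))
E
python3 kin2.py
```

```text
1 5188.8131087007305 [-19.1 346.  387.2  78.6 571.1 392.8]
1 7074.826935793214 [ 433.3 -378.3  -74.  -353.4  155.2 -335.3]
[[-0.49, 0.65, 0.59], [0.8, 0.6, -0.0], [-0.36, 0.47, -0.81]]
bench 600 36 (array([-17.3,  -1.6, 127.5,  28.1,  21.8]), np.float64(0.0))
bench 600 40 (array([-18.3,  -2.2, 130.4,  42. ,  17.6]), np.float64(0.0))
bench 600 44 (array([-19.4,  -2.1, 133. ,  63.6,  14.9]), np.float64(0.0))
bench 600 48 (array([-20.5,  -1.2, 135.2,  90.5,  15.1]), np.float64(0.0))
bench 640 36 (array([-15.7,   3.9, 121.8,  26. ,  21.3]), np.float64(0.0))
bench 640 40 (array([-16.5,   3.4, 124.8,  39.5,  16.7]), np.float64(0.0))
bench 640 44 (array([-17.4,   3.4, 127.4,  61.9,  13.6]), np.float64(0.0))
bench 640 48 (array([-18.3,   4.2, 129.7,  91.5,  13.5]), np.float64(0.0))
bench 680 36 (array([-14.4,   9.1, 116.1,  23.7,  21.3]), np.float64(0.0))
bench 680 40 (array([-15.1,   8.5, 119.1,  36.3,  16.4]), np.float64(0.0))
bench 680 44 (array([-15.8,   8.5, 121.8,  58.4,  12.8]), np.float64(0.0))
bench 680 48 (array([-16.5,   9.2, 124.1,  90.1,  12.2]), np.float64(0.0))
rack 36 (array([ 20. ,  -1.7, 109.6, -17.9,  39. ]), np.float64(0.0))
rack 42 (array([ 21.3,  -4.3, 115. , -26.4,  31.9]), np.float64(0.0))
rack 48 (array([ 22.7,  -5.9, 119.8, -39.8,  25.6]), np.float64(0.0))
```

```bash
cat > kin.py <<'E'
from h import *
from scipy.optimize import least_squares
D=[([68.732,7.516,85.329,0,87.26,-4.895],[168.9,575.2,230.2]),([-11.4,-36.3,143,-17.3,32.6,-66.3],[522.1,-112.5,129.2]),
   ([-21,-33.3,140.7,-2.4,38.7,-85.9],[491,-144,98.8]),([-24,-2,128.3,35.5,24.2,-143],[596.9,-115.2,13.7])]
Rt=[goal for goal in []]
def fk(q,p):
    a1,h,a2,a3,d4,L,dy=p; q=np.radians(q); R=lambda ax,t: Ro.from_euler(ax,t).as_matrix()
    A=R('z',q[0]); P=A@[a1,dy,h]; A=A@R('y',q[1]); P=P+A@[0,0,a2]; A=A@R('y',q[2]); P=P+A@[a3,0,d4]; A=A@R('z',q[3])@R('y',q[4]); P=P+A@[0,0,L]
    return P,A@R('z',q[5])@R('z',-np.pi/2)
x0=[0,350,400,0,400,250,51]
f=least_squares(lambda p:np.concatenate([fk(q,p)[0]-x for q,x in D]+[0.003*(p-x0)]),x0); p=f.x
G0=lambda th,psi:(Ro.from_euler('z',psi,degrees=True)*Ro.from_euler('y',-th,degrees=True)*Ro.from_euler('xyz',[180,0,180],degrees=True)).as_matrix()
def ik(pos,th,psi,q0):
    def g(q):
        P,A=fk(q,p); return np.r_[(P-pos)/10,((A-G0(th,psi))*10).ravel()]
    s=least_squares(g,q0,bounds=([-169,-51,1.3,-76.6,0,-152.3],[169,129,143.1,256,156,152.3])); return s.x.round(1),round(s.cost,2)
E
cat > kin2.py <<'E'
from kin import *
print(f.cost,p.round(1)); print(fk(D[3][0],p)[1].round(2).tolist(), G0(36,0).round(2).tolist(),fk(D[0][0],p)[1].round(2).tolist())
for x,y in ((600,-115),(650,-115)):
  for psi in (0,-30,-45):
    for th in (40,45,50): print('bench',x,psi,th,ik([x,y,17],th,psi,[-12,0,125,-20,30.,-80]))
for th in (36,42,48): print('rack',th,ik([690,170,165],th,.75,[15,0,110,-20,40.,-80]))
E
python3 kin2.py
```

```text
0.38926640749715213 [ -1.  317.1 368.7  61.4 554.5 363.7  51.1]
[[0.81, 0.0, 0.59], [0.0, -1.0, -0.0], [0.59, 0.0, -0.81]] [[-0.81, 0.0, 0.59], [0.0, 1.0, 0.0], [-0.59, 0.0, -0.81]] [[0.96, -0.28, -0.0], [-0.28, -0.96, -0.0], [-0.0, 0.0, -1.0]]
bench 600 0 40 (array([-25.1,  -2.7, 130.7,  48. ,  21.5,  24.3]), np.float64(0.0))
bench 600 0 45 (array([-26.7,  -2.8, 134. ,  69.9,  19.8,   1.7]), np.float64(0.0))
bench 600 0 50 (array([-28.3,  -1.7, 136.6,  93.3,  21.3, -22.6]), np.float64(0.0))
bench 600 -30 40 (array([   3.4,    6.8,  126.9,  -76.6,   32.5, -152.3]), np.float64(14.21))
bench 600 -30 45 (array([   4.2,    7.3,  126.3,  -76.6,   34.2, -152.3]), np.float64(12.37))
bench 600 -30 50 (array([   5. ,    8. ,  125.7,  -76.6,   35.9, -152.3]), np.float64(11.85))
bench 600 -45 40 (array([   4.1,    8.6,  125.4,  -76.6,   35.5, -152.3]), np.float64(3.76))
bench 600 -45 45 (array([   5.3,    9.7,  124.4,  -76.6,   38. , -152.3]), np.float64(1.78))
bench 600 -45 50 (array([   6.5,   10.9,  123.3,  -76.6,   40.5, -152.3]), np.float64(1.04))
bench 650 0 40 (array([-22.2,   4.7, 123.2
[... 356 characters left out ...]
6.6,   32.8, -152.3]), np.float64(13.02))
bench 650 -30 50 (array([   4. ,   13.9,  118.9,  -76.6,   34.7, -152.3]), np.float64(12.42))
bench 650 -45 40 (array([   3.5,   14.6,  118.4,  -76.6,   35. , -152.3]), np.float64(4.36))
bench 650 -45 45 (array([   4.7,   15.8,  117.3,  -76.6,   37.7, -152.3]), np.float64(2.26))
bench 650 -45 50 (array([   5.9,   17.1,  116.1,  -76.6,   40.4, -152.3]), np.float64(1.37))
rack 36 (array([  23.8,   -0.5,  121.1,  -76.6,   27.3, -152.3]), np.float64(42.18))
rack 42 (array([ 2.450e+01, -1.000e-01,  1.206e+02, -7.660e+01,  2.890e+01,
       -1.523e+02]), np.float64(35.54))
rack 48 (array([  25.2,    0.2,  120.1,  -76.6,   30.4, -152.3]), np.float64(30.74))
```

```bash
sed -i "s/R('z',-np.pi\/2)/R('z',np.pi\/2)/" kin.py; cat > kin2.py <<'E'
from kin import *
print(np.abs(fk(D[3][0],p)[1]-G0(36,0)).max())
for x,y in ((600,-115),(650,-115)):
  for psi in (0,-15,-30):
    for th in (40,45,50): print('bench',x,psi,th,ik([x,y,17],th,psi,[-20,0,125,0,30.,-100]))
for gz in (160,185):
  for th in (36,42,48): print('rack',gz,th,ik([690,170,gz],th,.75,[15,0,110,-20,40.,-80]))
E
python3 kin2.py
```

```text
0.002616354143952674
bench 600 0 40 (array([ -24.6,   -2.8,  130.5,   45.1,   21.4, -152.3]), np.float64(0.02))
bench 600 0 45 (array([ -23. ,   -3.8,  132.2,   46.9,   17.3, -152.3]), np.float64(0.68))
bench 600 0 50 (array([ -21.4,   -4.6,  133.7,   48.7,   13.4, -152.3]), np.float64(2.36))
bench 600 -15 40 (array([-16.1,  -3.7, 131.6,   3.2,  12.1, -94. ]), np.float64(0.0))
bench 600 -15 45 (array([ -16.1,   -3.9,  135. ,   11.5,    4. , -102.3]), np.float64(0.0))
bench 600 -15 50 (array([ -15.6,   -3.9,  136.4,   55.3,    0. , -145.7]), np.float64(0.22))
bench 600 -30 40 (array([ -7.1,  -0.5, 128.6, -46.4,  20.2, -27.5]), np.float64(0.0))
bench 600 -30 45 (array([ -5.7,  -0.2, 131.5, -69.8,  18. ,  -3.5]), np.float64(0.0))
bench 600 -30 50 (array([-5.100e+00, -1.000e-01,  1.321e+02, -7.660e+01,  1.850e+01,
        3.700e+00]), np.float64(0.4))
bench 650 0 40 (array([ -22.2,    4.7,  123.2,   45.5,   19.9, -151.1]), np.float64(0.0))
bench 650 0 45 (array([ -21. ,    3.9,  124.9,   48.3,   16.1, -152.3]), np.float64(0.46))
bench 650 0 50 (array([ -19.5,    3.4,  126.2,   49.9,   12
[... 335 characters left out ...]
, -46.3,  20.9, -27. ]), np.float64(0.0))
bench 650 -30 45 (array([ -5. ,   7.1, 123.7, -68.7,  18.7,  -4.2]), np.float64(0.0))
bench 650 -30 50 (array([ -4.3,   7.4, 124.3, -76.6,  19.3,   4.1]), np.float64(0.34))
rack 160 36 (array([ 13.5,  -0.7, 108.9, -12.4,  37.1, -69.6]), np.float64(0.0))
rack 160 42 (array([ 14.3,  -3.3, 114.2, -18.8,  29.2, -63.3]), np.float64(0.0))
rack 160 48 (array([ 15.1,  -5. , 118.9, -30. ,  21.7, -52. ]), np.float64(0.0))
rack 185 36 (array([ 13.5,  -2.4, 107.7, -11.7,  39.9, -70.6]), np.float64(0.0))
rack 185 42 (array([ 14.3,  -5.2, 113.2, -17.2,  32.1, -65.1]), np.float64(0.0))
rack 185 48 (array([ 15.1,  -7.3, 118.1, -26.5,  24.4, -55.8]), np.float64(0.0))
```

Request:
play_rows([
  [[0,0,0,0,0,0],[0,0,0,0,0,0],[0,0,0,0,0,0],[0,0,0,0,0,0],[0,0,0,0,0,0]],
], jaw=0)

```text
time: 8.7
tool_pos: [597.2, -115.3, 14.1]
tcp_rot: [-179.8, 36.0, -179.8]
ft_force: [0.0, -0.8, 1.2]
finger_gap: 22.4
grip_force: 97.9
```

Request:
play_rows([
  [[-0.6,0,-0.8,0,0,0],[-1.2,0,-1.6,0,0,0],[-1.2,0,-1.6,4.3,0,5.9],[-1.2,0,-1.6,8.6,0,11.8],[-1.2,0,-1.6,12.9,0,17.8]],
])

```text
time: 9.2
tool_pos: [592.7, -115.3, 29.1]
tcp_rot: [-179.7, 34.8, 167.7]
ft_force: [-0.5, -0.1, -4.7]
finger_gap: 22.9
grip_force: 98.4
```

Request:
play_rows([
  [[0,0,0,0,0,0],[0,0,0,0,0,0],[0,0,0,0,0,0]],
])

```text
time: 9.5
tool_pos: [593.8, -115.6, 30.0]
tcp_rot: [-179.6, 34.9, 168.1]
ft_force: [-0.6, 0.8, -4.0]
finger_gap: 22.5
grip_force: 98.5
```

```bash
python3 go.py 597 -115 16 36 -22; python3 -c "
from bench import sensors
print(sensors.sense()['joint_pos'].round(1))"
```

```text
9.5 [ 593.8 -115.6   30. ] [-179.61   34.9   168.08] [-0.6  0.8 -4. ]
full [0.55 0.13 1.32] [ 5.46 -1.07  8.22] fifth [0.11 0.03 0.26] [ 1.09 -0.21  1.64]
[ -17.6   -5.4  128.9    7.7   21.9 -101.8]
```

Request:
play_rows([
  [[0.1,0.1,0.1,2,-0.5,3],[0.2,0.1,0.3,4,-1,6],[0.3,0.1,0.5,5.4,-1.1,8.2],[0.5,0.1,1,5.4,-1.1,8.2],[0.6,0.1,1.3,5.4,-1.1,8.2]],
])

```text
time: 10.0
tool_pos: [596.5, -115.3, 15.7]
tcp_rot: [180.0, 36.0, 158.0]
ft_force: [-0.5, -0.8, -4.1]
finger_gap: 22.3
grip_force: 98.6
```

Request:
play_rows([
  [[0,0,0,0,0,0],[0,0,0,0,0,0]],
])

```text
time: 10.2
tool_pos: [596.6, -115.7, 16.1]
tcp_rot: [179.9, 36.0, 157.9]
ft_force: [0.8, -0.1, -4.3]
finger_gap: 22.8
grip_force: 98.5
```

```bash
python3 go.py 597 -115 14 36 -22
```

```text
10.2 [ 596.6 -115.7   16.1] [179.93  36.04 157.88] [ 0.8 -0.1 -4.3]
full [0.12 0.08 0.18] [ 0.01  0.04 -0.09] fifth [0.02 0.02 0.04] [ 0.    0.01 -0.02]
```

Request:
play_rows([
  [[0.1,0,0.2,0,0,0],[0.15,0,0.25,0,0,0],[0.15,0,0.25,0,0,0]],
])

```text
time: 10.5
tool_pos: [597.6, -115.7, 14.2]
tcp_rot: [179.9, 36.1, 157.9]
ft_force: [-0.1, -1.8, -1.3]
finger_gap: 23.0
grip_force: 98.9
```

Request:
play_rows([
  [[0,0,0,0,0,0],[0,0,0,0,0,0],[0,0,0,0,0,0],[0,0,0,0,0,0],[0,0,0,0,0,0]],
], jaw=1)

```text
time: 11.0
tool_pos: [597.2, -115.4, 13.7]
tcp_rot: [179.9, 36.1, 157.9]
ft_force: [-0.1, -0.6, 0.1]
finger_gap: 85.5
grip_force: 0.0
```

```bash
python3 go.py 594 -113.8 17 42 -22
```

```text
11.0 [ 597.2 -115.4   13.7] [179.91  36.09 157.86] [-0.1 -0.6  0.1]
full [ 0.09  0.02 -0.48] [ 0.01 -5.91 -0.11] fifth [ 0.02  0.   -0.1 ] [ 0.   -1.18 -0.02]
```

Request:
play_rows([
  [[0,0,-0.4,0,-1.5,0],[0,0,-0.5,0,-3,0],[0.1,0,-0.5,0,-4.5,0],[0.1,0,-0.5,0,-5.9,0],[0.1,0,-0.5,0,-5.9,0]],
])

```text
time: 11.5
tool_pos: [592.6, -113.6, 16.0]
tcp_rot: [180.0, 41.9, 157.9]
ft_force: [0.6, 0.1, -0.3]
finger_gap: 85.5
grip_force: 0.0
```

Request:
play_rows([
  [[0,0,0,0,0,0],[0,0,0,0,0,0]],
])

```text
time: 11.7
tool_pos: [594.0, -114.1, 17.5]
tcp_rot: [179.9, 42.0, 157.8]
ft_force: [0.2, -0.5, 0.1]
finger_gap: 85.3
grip_force: 0.0
```

```bash
python3 go.py 594 -113.8 17 42 -22;python3 -c "
from bench import sensors
print(sensors.sense()['joint_pos'].round(1))"
```

```text
11.7 [ 594.  -114.1   17.5] [179.88  41.99 157.83] [ 0.2 -0.5  0.1]
full [0.04 0.02 0.03] [ 0.   -0.01 -0.13] fifth [0.01 0.   0.01] [ 0.   -0.   -0.03]
[-11.5  -3.8 133.1 -37.3  11.6 -45.3]
```

Grip, then take a wrist look for the bracket's pose in hand.

Request:
play_rows([
  [[0,0,0,0,0,0],[0,0,0,0,0,0],[0,0,0,0,0,0],[0,0,0,0,0,0],[0,0,0,0,0,0]],
], jaw=0, squeeze=120)

```text
time: 12.2
tool_pos: [593.8, -114.0, 17.3]
tcp_rot: [179.9, 42.0, 157.8]
ft_force: [1.2, -0.3, 0.4]
finger_gap: 22.3
grip_force: 117.5
```

```bash
python3 go.py 594 -113.8 65 42 -22; python3 - <<'E'
from h import *
s=cam('wrist'); p=sensors.sense(); m=p['tool_pos']; c,sn=np.cos(np.radians(-22.2)),np.sin(np.radians(-22.2))
L=lambda a,b,z: np.array([m[0]+c*a-sn*b,m[1]+sn*a+c*b,z])
# expected: mid = TCP-2.5 along
pts=[L(-57.5,12,50),L(-57.5,-12,50),L(52.5,22,100),L(52.5,-22,100),L(-57.5,12,0),L(-57.5,-12,0)]
im=cv2.cvtColor(s['pixels'],cv2.COLOR_RGB2BGR)
for q in proj(s,pts): cv2.circle(im,tuple(int(v) for v in q.round()),2,(0,0,255),-1)
print(proj(s,pts).round(1).tolist()); cv2.imwrite('pics/w5.png',im)
E
```

```text
12.2 [ 593.8 -114.    17.3] [179.9   42.   157.85] [ 1.2 -0.3  0.4]
full [-3.2   0.03 -3.54] [ 0.    0.   -0.11] fifth [-0.64  0.01 -0.71] [ 0.    0.   -0.02]
[[365.8, 321.1], [285.8, 321.2], [367.3, 453.4], [283.7, 453.6], [357.7, 180.4], [293.6, 180.4]]
```

View pics/w5.png

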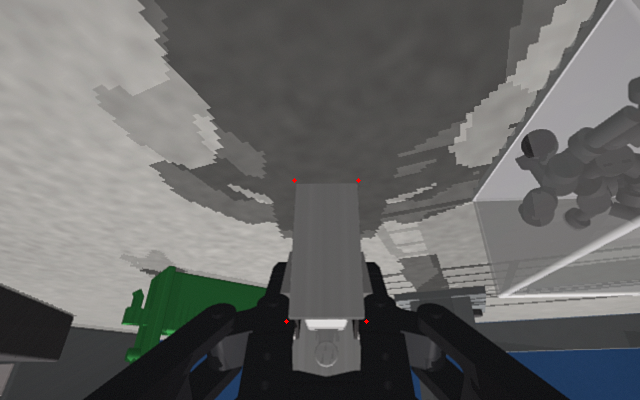

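```bash
cat > kin3.py <<'E'
from kin import *
q=[-11.5,-3.8,133.1,-37.3,11.6,-45.3]
for P,th,psi in (([594,-114,60],42,-22),([590,-114,120],42,-20),([590,-114,200],42,-20),([590,0,200],42,-10),([590,168,200],42,.75),([642,168.7,164],42,.75),([684,170,146],42,.75)):
    q,c=ik(P,th,psi,np.array(q)); print(P,psi,q,c)
E
python3 kin3.py; python3 go.py 590 -114 120 42 -20
```

```text
[594, -114, 60] -22 [-11.5 -10.7 133.1 -23.9  17.5 -59.2] 0.0
[590, -114, 120] -20 [-13.  -20.  133.  -10.9  25.6 -74.9] 0.0
[590, -114, 200] -20 [-13.  -27.5 129.3  -7.9  36.6 -78.4] 0.0
[590, 0, 200] -10 [ -1.5 -29.6 130.7  -9.4  37.5 -76.1] 0.0
[590, 168, 200] 0.75 [ 17.8 -23.1 126.2 -18.7  37.6 -62.1] 0.0
[642, 168.7, 164] 0.75 [ 15.7 -11.2 120.9 -19.8  30.8 -61.6] 0.0
[684, 170, 146] 0.75 [ 14.5  -3.  115.5 -20.   27.8 -61.9] 0.0
12.25 [ 593.8 -114.    17.3] [179.9   42.   157.85] [-0.6  0.1  2.5]
full [-6.61 -0.13 -7.87] [-1.34  0.01 -1.6 ] fifth [-1.32 -0.03 -1.57] [-0.27  0.   -0.32]
```

All feasible. Lift.

Request:
play_rows([
  [[-1,0,-1.2,0,0,0],[-2.6,0,-3,-0.3,0,-0.4],[-4.2,0,-5,-0.8,0,-1],[-5.6,-0.1,-6.7,-1.2,0,-1.4],[-6.6,-0.1,-7.9,-1.3,0,-1.6]],
])

```text
time: 12.75
tool_pos: [589.0, -113.4, 120.2]
tcp_rot: [-180.0, 41.9, 160.0]
ft_force: [-0.2, 0.2, -3.6]
finger_gap: 22.4
grip_force: 117.9
```

```bash
python3 go.py 590 -60 200 42 -16
```

```text
12.75 [ 589.  -113.4  120.2] [-179.98   41.91  160.  ] [-0.2  0.2 -3.6]
full [-4.04  5.05 -7.1 ] [-2.69 -0.1  -2.97] fifth [-0.81  1.01 -1.42] [-0.54 -0.02 -0.59]
```

Request:
play_rows([
  [[-1.8,0,-2,0,0,0],[-4,0,-4.5,0,0,0],[-5.3,0,-5.9,0,0,0],[-4.7,2.5,-6.5,-1.3,0,-1.5],[-4.1,5,-7.1,-2.7,0,-3]],
])

```text
time: 13.25
tool_pos: [590.2, -60.6, 199.8]
tcp_rot: [-180.0, 41.9, 164.0]
ft_force: [0.3, 0.9, -4.9]
finger_gap: 22.1
grip_force: 118.4
```

```bash
python3 go.py 590 168 200 42 0.75
```

```text
13.25 [590.2 -60.6 199.8] [-179.96   41.91  164.01] [ 0.3  0.9 -4.9]
full [ 4.69 21.97 -4.25] [-11.23  -0.09 -12.45] fifth [ 0.94  4.39 -0.85] [-2.25 -0.02 -2.49]
```

Request:
play_rows([
  [[0.8,3.5,-0.7,-2,0,-2.2],[1.7,7.9,-1.5,-4.2,0,-4.7],[2.6,12.3,-2.4,-6.6,0,-7.2],[3.6,16.7,-3.2,-8.9,-0.1,-9.8],[4.4,20.7,-4,-11.2,-0.1,-12.4]],
])

```text
time: 13.75
tool_pos: [589.0, 156.4, 198.0]
tcp_rot: [-179.9, 41.9, -179.1]
ft_force: [1.1, 0.5, -3.5]
finger_gap: 22.1
grip_force: 118.3
```

Request:
play_rows([
  [[0,0,0,0,0,0],[0,0,0,0,0,0]],
])

```text
time: 13.95
tool_pos: [589.5, 155.2, 198.2]
tcp_rot: [-179.9, 41.9, -179.1]
ft_force: [-0.2, -0.5, -4.1]
finger_gap: 22.3
grip_force: 119.0
```

```bash
python3 go.py 642 168.7 163.6 42 0.75
```

```text
13.95 [589.5 155.2 198.2] [-179.92   41.87 -179.15] [-0.2 -0.5 -4.1]
full [-1.61  1.28  6.1 ] [-0.01 -0.13  0.08] fifth [-0.32  0.26  1.22] [-0.   -0.03  0.02]
```

Request:
play_rows([
  [[-0.3,0.5,1.2,0,0,0],[-0.7,1,2.7,0,-0.1,0],[-1.1,1.3,4.3,0,-0.1,0.1],[-1.5,1.3,5.6,0,-0.1,0.1],[-1.6,1.3,6.1,0,-0.1,0.1]],
])

```text
time: 14.45
tool_pos: [643.0, 166.5, 163.5]
tcp_rot: [-180.0, 42.0, -179.5]
ft_force: [0.2, -0.3, -4.3]
finger_gap: 22.4
grip_force: 119.1
```

Request:
play_rows([
  [[0,0,0,0,0,0],[0,0,0,0,0,0]],
])

```text
time: 14.65
tool_pos: [642.9, 167.5, 165.4]
tcp_rot: [179.9, 42.1, -179.5]
ft_force: [-0.5, -0.0, -3.5]
finger_gap: 22.3
grip_force: 119.1
```

```bash
python3 go.py 642 168.7 163.6 42 0.75; python3 - <<'E'
from h import *
w=cam('wrist');S=cam('side')
im=cv2.cvtColor(w['pixels'],cv2.COLOR_RGB2BGR); sd=cv2.cvtColor(S['pixels'],cv2.COLOR_RGB2BGR)[80:240,330:450]
out=np.zeros((600,800,3),np.uint8); out[:400,:640]=im; sd=cv2.resize(sd,None,fx=2.6,fy=2.6,interpolation=cv2.INTER_CUBIC); out[184:600,488:800]=sd[:416,:312]
cv2.imwrite('pics/w6.png',out)
E
```

```text
14.65 [642.9 167.5 165.4] [ 179.95   42.12 -179.46] [-0.5 -0.  -3.5]
full [0.18 0.12 0.07] [-0.09  0.12 -0.15] fifth [0.04 0.02 0.01] [-0.02  0.02 -0.03]
```

View pics/w6.png

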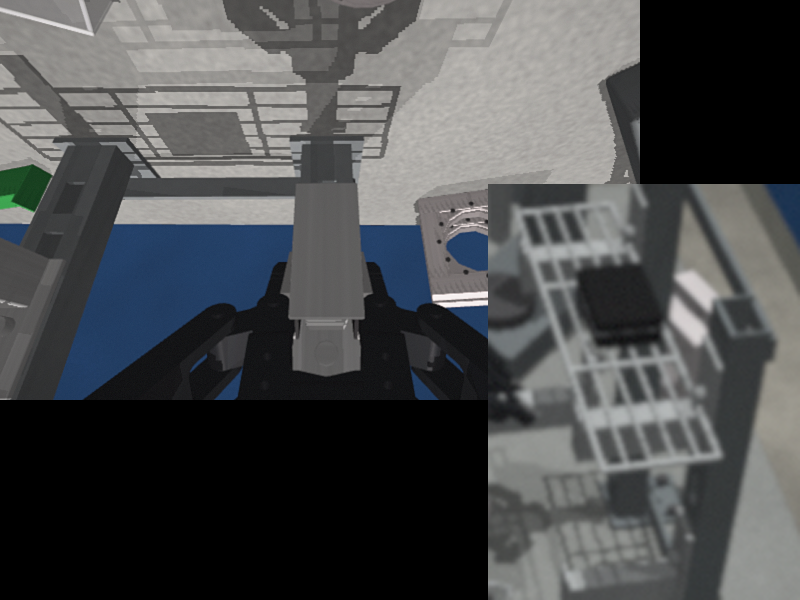

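```bash
python3 - <<'E'
from h import *
w=cam('wrist'); g=w['pixels'].sum(2).astype(int)//3; b=(w['pixels'][:,:,2].astype(int)-w['pixels'][:,:,0]>50)
for v in (155,165,172): print(v,g[v,290:366:2].tolist())
for v in (230,240,250,258): 
    k=np.flatnonzero(np.diff(b[v,270:390].astype(int)))+270.5; print(v,k)
p=sensors.sense()['tool_pos'];print(p)
for u in (298,301,352,355): print(u,plane(w,(u,165),0,743.5).round(1))
# tip corners: bottom edge at row ~184, tip plane x = TCP-54
for u,v in ((295,184),(358,184),(289,319),(364,319)): print(u,v,plane(w,(u,v),0,p[0]-54).round(1))
E
```

```text
155 [90, 151, 153, 151, 156, 85, 70, 71, 67, 70, 62, 63, 60, 62, 64, 63, 64, 65, 64, 66, 65, 66, 72, 70, 70, 70, 68, 68, 69, 69, 69, 134, 132, 135, 151, 145, 104, 100]
165 [185, 166, 89, 90, 87, 79, 67, 68, 69, 70, 61, 64, 61, 63, 65, 65, 64, 65, 66, 65, 64, 64, 71, 69, 69, 70, 69, 70, 67, 69, 68, 139, 149, 148, 148, 167, 173, 171]
172 [175, 178, 156, 149, 151, 78, 68, 69, 69, 70, 63, 62, 63, 63, 64, 64, 63, 63, 63, 63, 64, 62, 71, 70, 69, 69, 68, 69, 69, 69, 67, 125, 150, 149, 148, 173, 168, 164]
230 [292.5 360.5]
240 [291.5 360.5]
250 [290.5 361.5]
258 [287.5 365.5]
[643.18738262 168.17038322 166.30057987]
298 [743.5 142.4  31.1]
301 [743.5 145.3  31.1]
352 [743.5 195.3  30.7]
355 [743.5 198.3  30.7]
295 184 [589.2 156.1 148.2]
358 184 [589.2 180.4 148.1]
289 319 [589.2 156.5 197.5]
364 319 [589.2 179.9 197.5]
```

Request:
play_rows([
  [[-0.5,0,0.6,0,0,0],[-1.1,0,1.2,0,0,0],[-1.6,0.05,1.7,0,0,0],[-1.6,0.05,1.7,0,0,0.1],[-1.6,0.05,1.7,0,0,0.1]],
])

```text
time: 15.3
tool_pos: [666.7, 169.0, 163.5]
tcp_rot: [179.8, 42.1, -179.6]
ft_force: [0.0, -0.2, -4.4]
finger_gap: 22.1
grip_force: 119.1
```

Request:
play_rows([
  [[-0.3,0,0.3,0,0,0],[-0.7,0,0.6,0,0,0],[-0.75,0,0.65,0,0,0],[-0.75,0,0.65,0,0,0]],
])

```text
time: 15.7
tool_pos: [675.6, 169.1, 162.8]
tcp_rot: [179.9, 42.0, -179.5]
ft_force: [-12.1, -1.0, -0.3]
finger_gap: 22.4
grip_force: 119.9
```

Request:
play_rows([
  [[-0.2,0,0.15,0,0,0],[-0.4,0,0.33,0,0,0],[-0.4,0,0.33,0,0,0]],
])

```text
time: 16.0
tool_pos: [679.7, 169.1, 161.8]
tcp_rot: [179.9, 41.9, -179.5]
ft_force: [-14.1, -0.2, -1.9]
finger_gap: 22.5
grip_force: 120.3
```

Request:
play_rows([
  [[-0.15,0,0.13,0,0,0],[-0.3,0,0.27,0,0,0],[-0.3,0,0.27,0,0,0]],
])

```text
time: 16.3
tool_pos: [680.0, 168.6, 157.9]
tcp_rot: [-179.9, 41.4, -179.4]
ft_force: [-44.3, -3.1, 6.3]
finger_gap: 22.7
grip_force: 123.8
```

Request:
play_rows([
  [[0.15,0,-0.13,0,0,0],[0.3,0,0.05,0,0,0],[0.42,0,0.17,0,0,0],[0.42,0,0.17,0,0,0]],
])

```text
time: 16.7
tool_pos: [680.0, 168.8, 155.8]
tcp_rot: [180.0, 41.7, -179.5]
ft_force: [-29.0, -0.9, 2.1]
finger_gap: 22.4
grip_force: 122.2
```

```bash
python3 go.py 680 169.3 154 42 0.75
```

```text
16.7 [680.  168.8 155.8] [ 179.97   41.65 -179.48] [-29.   -0.9   2.1]
full [0.12 0.05 0.14] [-0.13 -0.35 -0.17] fifth [0.02 0.01 0.03] [-0.03 -0.07 -0.03]
```

Request:
play_rows([
  [[0.18,0,0.15,0,0,0],[0.36,0,0.33,0,0,0],[0.36,0,0.33,0,0,0]],
])

```text
time: 17.0
tool_pos: [679.9, 169.1, 151.3]
tcp_rot: [180.0, 41.7, -179.5]
ft_force: [-21.2, 0.5, -1.0]
finger_gap: 22.3
grip_force: 121.1
```

Request:
play_rows([
  [[0.15,0,0.17,0,0,0],[0.33,0,0.37,0,0,0],[0.33,0,0.37,0,0,0]],
])

```text
time: 17.3
tool_pos: [680.1, 169.1, 146.5]
tcp_rot: [180.0, 41.7, -179.5]
ft_force: [-23.8, -0.6, 1.1]
finger_gap: 22.5
grip_force: 121.3
```

Request:
play_rows([
  [[0.12,0,0.1,0,0,0],[0.2,0,0.22,0,0,0],[0.2,0,0.22,0,0,0]],
])

```text
time: 17.6
tool_pos: [680.0, 169.1, 144.7]
tcp_rot: [180.0, 41.8, -179.5]
ft_force: [-41.4, -2.6, 13.6]
finger_gap: 22.6
grip_force: 124.7
```

Request:
play_rows([
  [[0.1,0,0.11,0,0,0],[0.14,0,0.15,0,0,0],[0.14,0,0.15,0,0,0]],
])

```text
time: 17.9
tool_pos: [680.0, 169.6, 143.8]
tcp_rot: [180.0, 41.8, -179.4]
ft_force: [-55.4, -3.5, 24.4]
finger_gap: 22.1
grip_force: 126.5
```

Request:
play_rows([
  [[0.1,0,-0.09,0,0,0],[0.2,0,-0.18,0,0,0],[0.2,0,-0.18,0,0,0]],
])

```text
time: 18.2
tool_pos: [679.9, 169.4, 144.8]
tcp_rot: [179.8, 42.1, -179.5]
ft_force: [-8.3, 0.2, -1.6]
finger_gap: 22.1
grip_force: 120.1
```

Request:
play_rows([
  [[0.1,0,0.11,0,0,0],[0.13,0,0.15,0,0,0],[0.13,0,0.15,0,0,0]],
])

```text
time: 18.5
tool_pos: [679.9, 169.4, 143.7]
tcp_rot: [179.9, 42.1, -179.5]
ft_force: [-29.3, -2.9, 12.3]
finger_gap: 22.8
grip_force: 123.3
```

Request:
play_rows([
  [[-0.1,0,-0.11,0,0,0],[-0.2,0,-0.22,0,0,0],[-0.27,0,-0.3,0,0,0],[-0.27,0,-0.3,0,0,0]],
])

```text
time: 18.9
tool_pos: [679.9, 169.0, 146.4]
tcp_rot: [179.9, 42.1, -179.5]
ft_force: [-7.1, -0.2, -4.7]
finger_gap: 22.1
grip_force: 119.3
```

Request:
play_rows([
  [[-0.1,0,-0.11,0,0,0],[-0.2,0,-0.22,0,0,0],[-0.2,0,-0.22,0,0,0]],
])

```text
time: 19.2
tool_pos: [679.6, 168.8, 148.4]
tcp_rot: [179.9, 42.0, -179.5]
ft_force: [0.6, 1.0, -13.8]
finger_gap: 22.7
grip_force: 118.1
```

Request:
play_rows([
  [[-0.1,0,-0.11,0,0,0],[-0.13,0,-0.15,0,0,0],[-0.13,0,-0.15,0,0,0]],
])

```text
time: 19.5
tool_pos: [679.1, 168.8, 150.1]
tcp_rot: [179.9, 41.9, -179.5]
ft_force: [-5.3, 0.3, -16.1]
finger_gap: 22.1
grip_force: 118.3
```

```bash
python3 - <<'E'
from h import *
w=cam('wrist'); b=(w['pixels'][:,:,2].astype(int)-w['pixels'][:,:,0]>50); g=w['pixels'].sum(2).astype(int)//3
p=sensors.sense(); print(p['tool_pos'],p['ft_force'],p['wrist_torque'])
print(g[176:200,326].tolist()); print(g[305:330,326].tolist())
E
```

```text
[679.10063222 168.80793765 150.17352969] [ -5.25776672  -0.05874907 -16.05286296] [-0.14299789  3.08444389  0.15576189]
[74, 62, 64, 64, 65, 66, 73, 96, 94, 93, 93, 93, 93, 94, 93, 94, 93, 93, 94, 94, 92, 93, 94, 93]
[93, 92, 93, 93, 92, 92, 91, 93, 91, 92, 92, 93, 94, 104, 114, 102, 102, 104, 104, 102, 103, 101, 99, 95, 94]
```

Request:
play_rows([
  [[0.13,0,0.18,0,0,0],[0.27,0,0.33,0,0,0],[0.4,0,0.47,0,0,0],[0.4,0,0.47,0,0,0]],
])

```text
time: 19.95
tool_pos: [680.4, 169.4, 147.0]
tcp_rot: [179.9, 42.2, -179.5]
ft_force: [-20.7, -0.8, -1.4]
finger_gap: 22.5
grip_force: 121.0
```

Request:
play_rows([
  [[0.1,0,0.1,0,0,0],[0.15,0,0.13,0,0,0],[0.15,0,0.13,0,0,0]],
])

```text
time: 20.25
tool_pos: [680.4, 169.6, 145.7]
tcp_rot: [179.8, 42.2, -179.5]
ft_force: [-26.0, -0.9, 3.0]
finger_gap: 22.4
grip_force: 121.9
```

Request:
play_rows([
  [[0.13,0,0.05,0,0,0],[0.26,0,0.16,0,0,0],[0.26,0,0.16,0,0,0]],
])

```text
time: 20.55
tool_pos: [680.4, 169.9, 144.8]
tcp_rot: [179.8, 42.4, -179.5]
ft_force: [-34.1, -3.3, 11.8]
finger_gap: 22.5
grip_force: 123.3
```

Request:
play_rows([
  [[0.13,0,0.05,0,0,0],[0.26,0,0.16,0,0,0],[0.26,0,0.16,0,0,0]],
])

```text
time: 20.85
tool_pos: [680.4, 170.0, 143.5]
tcp_rot: [179.8, 42.5, -179.6]
ft_force: [-39.2, -5.6, 18.0]
finger_gap: 22.8
grip_force: 124.4
```

Request:
play_rows([
  [[0.1,0,-0.08,0,0,0],[0.19,0,-0.17,0,0,0],[0.19,0,-0.17,0,0,0]],
])

```text
time: 21.15
tool_pos: [680.0, 170.1, 144.2]
tcp_rot: [179.7, 42.7, -179.6]
ft_force: [6.9, 1.0, -3.9]
finger_gap: 22.5
grip_force: 118.0
```

Request:
play_rows([
  [[0.15,0,0.05,0,0,0],[0.28,0,0.13,0,0,0],[0.28,0,0.13,0,0,0]],
])

```text
time: 21.45
tool_pos: [680.2, 170.2, 143.7]
tcp_rot: [179.6, 42.9, -179.6]
ft_force: [-0.3, -2.7, 7.3]
finger_gap: 22.5
grip_force: 120.5
```

```bash
python3 - <<'E'
from h import *
w=cam('wrist'); g=w['pixels'].sum(2).astype(int)//3
p=sensors.sense(); print(p['tool_pos'],p['tcp_rot'],p['ft_force'],p['wrist_torque'])
print(g[176:200,326].tolist()); print(g[305:330,326].tolist())
E
```

```text
[680.20462539 170.21938911 143.68066088] [ 179.62647265   42.9378032  -179.62579891] [ 0.20218909 -2.5146701   7.22366366] [-0.28070584 -0.08531159 -0.25645032]
[74, 89, 89, 84, 66, 70, 95, 93, 92, 92, 92, 93, 92, 92, 93, 92, 92, 93, 92, 94, 94, 93, 92, 93]
[93, 91, 94, 92, 92, 92, 92, 92, 92, 92, 101, 109, 107, 118, 102, 103, 103, 103, 104, 103, 103, 103, 103, 103, 104]
```

Request:
play_rows([
  [[0.12,0,0.11,0,0.5,0],[0.24,0,0.22,0,1,0],[0.24,0,0.22,0,1,0]],
])

```text
time: 21.8
tool_pos: [680.3, 170.3, 142.9]
tcp_rot: [179.6, 42.0, -179.7]
ft_force: [-30.6, -8.1, 30.3]
finger_gap: 22.3
grip_force: 125.2
```

Request:
play_rows([
  [[0.12,0,0.11,0,0,0],[0.24,0,0.22,0,0,0],[0.24,0,0.22,0,0,0]],
])

```text
time: 22.1
tool_pos: [680.5, 170.1, 142.3]
tcp_rot: [179.7, 42.2, -179.6]
ft_force: [-55.5, -14.1, 52.9]
finger_gap: 22.3
grip_force: 130.8
```

Request:
play_rows([
  [[-0.12,0,-0.3,0,0,0],[-0.2,0,-0.5,0,0,0],[-0.2,0,-0.5,0,0,0]],
])

```text
time: 22.4
tool_pos: [679.5, 170.4, 144.3]
tcp_rot: [179.5, 42.2, -179.7]
ft_force: [16.7, -1.2, 0.4]
finger_gap: 22.0
grip_force: 119.1
```

Request:
play_rows([
  [[-0.13,0,-0.15,0,0,0],[-0.27,0,-0.3,0,0,0],[-0.27,0,-0.3,0,0,0]],
])

```text
time: 22.7
tool_pos: [679.0, 170.1, 146.8]
tcp_rot: [179.6, 42.1, -179.6]
ft_force: [18.0, -0.6, -4.0]
finger_gap: 22.4
grip_force: 122.1
```

Request:
play_rows([
  [[-0.2,0,-0.04,0,0,0],[-0.27,0,-0.12,0,0,0],[-0.27,0,-0.12,0,0,0]],
])

```text
time: 23.0
tool_pos: [678.9, 170.0, 147.6]
tcp_rot: [179.6, 41.9, -179.6]
ft_force: [16.6, 0.4, -6.8]
finger_gap: 21.9
grip_force: 121.4
```

Request:
play_rows([
  [[-0.13,0,-0.15,0,0,0],[-0.13,0,-0.15,0,0,0]],
])

```text
time: 23.2
tool_pos: [678.8, 169.9, 149.0]
tcp_rot: [179.6, 41.8, -179.6]
ft_force: [25.1, 1.1, -11.9]
finger_gap: 22.7
grip_force: 120.3
```

```bash
python3 - <<'E'
from h import *
w=cam('wrist'); g=w['pixels'].sum(2).astype(int)//3
p=sensors.sense(); print(p['tool_pos'],p['tcp_rot'],p['ft_force'],p['wrist_torque'])
print(g[176:200,326].tolist()); print(g[305:330,326].tolist()); print(g[330:385,326].tolist())
E
```

```text
[678.80917086 169.92046163 148.9482996 ] [ 179.64173877   41.84720715 -179.61523856] [ 23.90420516   0.3024139  -11.80199165] [ 0.0134774  -0.76486502  0.13582275]
[90, 85, 65, 62, 65, 65, 70, 93, 93, 90, 93, 93, 92, 93, 92, 93, 94, 93, 94, 92, 93, 94, 92, 94]
[93, 93, 92, 93, 93, 93, 94, 92, 95, 91, 92, 92, 93, 104, 112, 99, 101, 102, 101, 102, 102, 103, 102, 101, 96]
[93, 95, 96, 94, 93, 96, 95, 95, 97, 92, 90, 95, 96, 97, 95, 94, 92, 90, 91, 92, 90, 92, 92, 93, 91, 91, 92, 91, 89, 93, 93, 93, 93, 95, 102, 104, 96, 95, 94, 97, 94, 96, 94, 97, 97, 89, 59, 19, 18, 19, 20, 16, 18, 18, 18]
```

Request:
play_rows([
  [[-0.2,0,-0.05,0,0,0],[-0.3,0,-0.15,0,0,0],[-0.3,0,-0.15,0,0,0]],
])

```text
time: 23.55
tool_pos: [678.9, 169.9, 150.1]
tcp_rot: [179.7, 41.7, -179.6]
ft_force: [24.1, 2.5, -16.8]
finger_gap: 22.4
grip_force: 120.1
```

Request:
play_rows([
  [[-0.15,0,-0.13,0,0,0],[-0.2,0,-0.2,0,0,0],[-0.2,0,-0.2,0,0,0]],
])

```text
time: 23.85
tool_pos: [678.5, 169.5, 150.9]
tcp_rot: [179.7, 41.5, -179.6]
ft_force: [38.6, 3.1, -29.7]
finger_gap: 22.3
grip_force: 120.5
```

Request:
play_rows([
  [[-0.1,0,0.09,0,0,0],[-0.2,0,0.18,0,0,0],[-0.2,0,0.18,0,0,0]],
])

```text
time: 24.15
tool_pos: [679.0, 169.5, 149.9]
tcp_rot: [179.8, 41.3, -179.5]
ft_force: [3.7, 0.8, -10.2]
finger_gap: 22.2
grip_force: 126.1
```

Request:
play_rows([
  [[-0.15,0,-0.05,0,0,0],[-0.2,0,-0.1,0,0,0],[-0.2,0,-0.1,0,0,0]],
])

```text
time: 24.45
tool_pos: [678.7, 169.3, 150.1]
tcp_rot: [179.8, 41.1, -179.5]
ft_force: [9.6, 3.5, -17.4]
finger_gap: 22.3
grip_force: 124.1
```

Request:
play_rows([
  [[0.13,0,0.15,0,0,0],[0.27,0,0.32,0,0,0],[0.42,0,0.48,0,0,0],[0.42,0,0.48,0,0,0]],
])

```text
time: 24.85
tool_pos: [679.5, 169.5, 146.2]
tcp_rot: [179.8, 41.3, -179.5]
ft_force: [-11.5, -0.1, 0.3]
finger_gap: 22.3
grip_force: 127.8
```

Request:
play_rows([
  [[0.1,0,0.12,0,0,0],[0.2,0,0.23,0,0,0],[0.2,0,0.23,0,0,0]],
])

```text
time: 25.15
tool_pos: [680.4, 169.7, 144.9]
tcp_rot: [179.8, 41.4, -179.6]
ft_force: [-12.5, -1.7, 4.0]
finger_gap: 22.1
grip_force: 128.4
```

Request:
play_rows([
  [[0.1,0,0.1,0,0,0],[0.2,0,0.15,0,0,0],[0.2,0,0.15,0,0,0]],
])

```text
time: 25.45
tool_pos: [680.4, 169.7, 144.5]
tcp_rot: [179.8, 41.6, -179.6]
ft_force: [-28.9, -4.4, 19.2]
finger_gap: 22.5
grip_force: 131.0
```

Request:
play_rows([
  [[0.1,0,0.1,0,0,0],[0.2,0,0.17,0,0,0],[0.2,0,0.17,0,0,0]],
])

```text
time: 25.75
tool_pos: [680.2, 170.0, 142.9]
tcp_rot: [179.8, 41.6, -179.6]
ft_force: [-41.5, -6.3, 27.2]
finger_gap: 22.5
grip_force: 133.1
```

Request:
play_rows([
  [[0,0,-0.1,0,0,0],[0,0,-0.2,0,0,0],[0,0,-0.2,0,0,0]],
])

```text
time: 26.05
tool_pos: [679.9, 170.1, 143.3]
tcp_rot: [179.7, 41.7, -179.6]
ft_force: [0.8, -0.0, 6.8]
finger_gap: 22.4
grip_force: 126.9
```

Request:
play_rows([
  [[0,0,0,0,0,0],[0,0,0,0,0,0],[0,0,0,0,0,0],[0,0,0,0,0,0],[0,0,0,0,0,0]],
], jaw=1)

```text
time: 26.55
tool_pos: [676.4, 169.1, 137.2]
tcp_rot: [179.9, 41.1, -179.5]
ft_force: [-0.5, 0.4, 0.2]
finger_gap: 85.4
grip_force: 0.0
```

```bash
python3 - <<'E'
from h import *
w=cam('wrist'); g=w['pixels'].sum(2).astype(int)//3
p=sensors.sense(); print(p['tool_pos'],p['tcp_rot'],p['ft_force'])
print(g[170:200,326].tolist()); print(g[300:330,326].tolist())
for v in (200,250,300): print(v,g[v,280:300].tolist(),g[v,352:372].tolist())
E
python3 go.py 640 169 180 42 0.75
```

```text
[676.44594433 169.10419766 137.29583322] [ 179.85272027   41.12729963 -179.52887719] [0.41575512 0.93654416 0.4789376 ]
[62, 61, 64, 63, 63, 64, 63, 63, 62, 62, 61, 62, 62, 62, 61, 61, 62, 61, 62, 68, 87, 89, 85, 68, 62, 63, 62, 62, 70, 91]
[89, 90, 90, 90, 90, 90, 90, 90, 90, 90, 90, 88, 90, 91, 89, 89, 91, 88, 89, 90, 90, 90, 89, 89, 90, 89, 89, 90, 90, 90]
200 [68, 70, 69, 70, 68, 69, 70, 70, 70, 71, 69, 69, 68, 64, 64, 68, 79, 91, 92, 91] [91, 91, 90, 87, 90, 137, 170, 170, 171, 170, 170, 166, 165, 167, 168, 170, 171, 172, 169, 168]
250 [65, 65, 65, 63, 65, 65, 65, 66, 64, 64, 66, 69, 69, 83, 94, 93, 90, 90, 93, 90] [93, 91, 92, 92, 90, 90, 91, 88, 77, 65, 66, 67, 66, 66, 66, 66, 68, 69, 65, 66]
300 [62, 63, 63, 63, 63, 63, 65, 63, 65, 67, 80, 91, 92, 91, 92, 91, 90, 90, 91, 90] [92, 91, 90, 89, 90, 90, 91, 90, 92, 91, 82, 69, 63, 64, 64, 65, 63, 62, 63, 64]
26.6 [676.4 169.1 137.3] [ 179.85   41.13 -179.53] [0.4 0.9 0.5]
full [-0.06  0.03 -5.61] [-0.04 -0.87 -0.21] fifth [-0.01  0.01 -1.12] [-0.01 -0.17 -0.04]
```

Request:
play_rows([
  [[0,0,-2,0,0,0],[0,0,-4.5,0,0,0],[0,0,-7,0,0,0],[0,0,-9.5,0,0,0],[0,0,-11.5,0,0,0]],
])

```text
time: 27.1
tool_pos: [600.4, 168.3, 225.5]
tcp_rot: [179.8, 41.2, -179.5]
ft_force: [-0.8, 0.5, -0.4]
finger_gap: 85.3
grip_force: 0.0
```

```bash
python3 go.py 570 50 190 42 0.75
```

```text
27.1 [600.4 168.3 225.5] [ 179.81   41.21 -179.55] [-0.8  0.5 -0.4]
full [  4.7  -11.81   0.57] [-0.01 -0.79 -0.22] fifth [ 0.94 -2.36  0.11] [-0.   -0.16 -0.04]
```

Request:
play_rows([
  [[1,-2.5,0.1,0,0,0],[2,-5.5,0.3,0,-0.3,0],[3,-8.5,0.4,0,-0.6,-0.1],[4.2,-11,0.5,0,-0.8,-0.2],[4.7,-11.8,0.6,0,-0.8,-0.2]],
])

```text
time: 27.6
tool_pos: [569.6, 48.0, 187.2]
tcp_rot: [-180.0, 41.9, -179.4]
ft_force: [-0.2, 0.6, -0.5]
finger_gap: 85.4
grip_force: 0.0
```

Request:
play_rows([
  [[0,0,0,0,0,0],[0,0,0,0,0,0],[0,0,0,0,0,0]],
])

```text
time: 27.9
tool_pos: [571.2, 50.6, 189.4]
tcp_rot: [-180.0, 42.0, -179.2]
ft_force: [-0.8, -0.7, -0.2]
finger_gap: 85.5
grip_force: 0.0
```

```bash
python3 - <<'E'
from h import *
w=cam('wrist'); cv2.imwrite('pics/w7.png',cv2.cvtColor(w['pixels'],cv2.COLOR_RGB2BGR)); np.savez('w7.npz',**{k:w[k] for k in('mtx','k1','R','t','pixels')})
p=sensors.sense(); print(p['tool_pos'],p['tcp_rot'])
g=cv2.cvtColor(w['pixels'],cv2.COLOR_RGB2GRAY)
for nm,S,off in (('ours',np.array([743.5,170,180.3]),0),('mounted',np.array([746.2,-70,180.3]),0)):
    pts=[S+[-115,12,-52],S+[-115,-12,-52],S+[-115,12,-2],S+[-115,-12,-2],S+[-5,22,48],S+[-5,-22,48]]
    q=proj(w,pts); print(nm,q.round(1).tolist())
    c=q[:4].mean(0).round().astype(int); 
    print(' vert',[int(v) for v in g[c[1]-45:c[1]+75:2,c[0]]]); 
    print(' horz',c,[int(v) for v in g[c[1],max(0,c[0]-30):c[0]+30]])
E
```

```text
[571.13398505  50.79868017 189.31696107] [-179.98525979   42.00871168 -179.21017015]
ours [[497.4, 214.5], [466.0, 214.3], [516.0, 280.0], [481.3, 279.9], [478.2, 366.9], [430.1, 366.9]]
 vert [149, 147, 149, 112, 100, 102, 101, 100, 101, 99, 98, 99, 102, 101, 99, 101, 100, 100, 101, 101, 99, 101, 101, 99, 100, 101, 103, 101, 100, 100, 100, 100, 102, 102, 91, 159, 119, 90, 91, 93, 102, 108, 119, 120, 117, 113, 98, 87, 164, 253, 85, 57, 57, 58, 59, 56, 58, 58, 60, 39]
 horz [490 247] [73, 76, 74, 76, 76, 76, 76, 71, 70, 75, 78, 77, 76, 79, 92, 102, 101, 101, 100, 98, 101, 101, 101, 103, 102, 101, 101, 101, 102, 100, 100, 99, 100, 102, 102, 101, 100, 102, 100, 102, 105, 103, 102, 100, 101, 100, 101, 102, 72, 60, 60, 60, 63, 62, 61, 60, 59, 62, 60, 60]
mounted [[180.7, 214.0], [148.9, 213.8], [164.8, 279.6], [129.5, 279.4], [214.2, 366.8], [165.6, 366.6]]
 vert [60, 56, 110, 79, 56, 80, 103, 103, 103, 103, 103, 104, 102, 101, 102, 103, 101, 104, 104, 103, 104, 103, 104, 104, 103, 103, 102, 103, 103, 103, 106, 105, 107, 106, 106, 105, 102, 148, 126, 55, 58, 58, 57, 59, 56, 58, 59, 58, 58, 57, 58, 58, 58, 60, 57, 58, 56, 58, 58, 58]
 horz [156 247] [58, 59, 60, 60, 59, 59, 61, 59, 57, 64, 98, 106, 105, 104, 103, 102, 103, 105, 106, 107, 104, 103, 104, 104, 104, 102, 103, 103, 104, 103, 104, 102, 103, 105, 105, 108, 105, 105, 105, 103, 104, 104, 102, 86, 78, 74, 75, 77, 76, 77, 78, 77, 78, 76, 75, 75, 75, 77, 77, 78]
```

```bash
python3 - <<'E'
import numpy as np,cv2
w=np.load('w7.npz'); g=cv2.cvtColor(w['pixels'],cv2.COLOR_RGB2GRAY)
for cols in ((440,450,460,468),(175,184,194,204)):
    for c in cols: print(c,g[335:385,c].tolist())
for rws in (330,345,355): print(rws,'ours',g[rws,415:500:2].tolist(),'mnt',g[rws,150:235:2].tolist())
E
```

```text
440 [18, 18, 13, 14, 13, 17, 15, 12, 18, 18, 20, 19, 21, 19, 20, 20, 21, 18, 19, 19, 22, 21, 18, 21, 15, 19, 19, 18, 20, 23, 20, 21, 17, 22, 19, 20, 18, 19, 20, 17, 22, 19, 20, 20, 18, 20, 20, 18, 19, 18]
450 [26, 27, 29, 27, 26, 24, 18, 19, 18, 21, 19, 20, 19, 16, 18, 19, 18, 21, 19, 19, 21, 21, 20, 20, 18, 22, 17, 17, 21, 20, 18, 20, 21, 16, 21, 19, 22, 22, 25, 21, 22, 24, 26, 24, 23, 21, 20, 20, 22, 19]
460 [20, 19, 20, 22, 21, 22, 21, 20, 21, 19, 21, 16, 20, 18, 19, 22, 18, 17, 20, 19, 21, 17, 19, 20, 24, 19, 20, 20, 22, 20, 18, 22, 21, 16, 21, 18, 18, 20, 21, 21, 20, 20, 21, 21, 19, 20, 19, 15, 22, 19]
468 [19, 20, 22, 23, 21, 19, 19, 19, 23, 21, 18, 18, 21, 21, 20, 21, 19, 22, 16, 20, 23, 18, 18, 20, 20, 19, 23, 19, 20, 20, 21, 21, 18, 17, 19, 19, 22, 20, 22, 19, 18, 20, 16, 20, 21, 17, 21, 22, 21, 21]
175 [20, 20, 22, 19, 20, 19, 18, 20, 23, 20, 18, 20, 17, 20, 19, 18, 18, 21, 21, 19, 19, 21, 20, 22, 17, 20, 21, 19, 19, 20, 21, 17, 18, 18, 21, 19, 19, 19, 21, 17, 19, 20, 22, 20, 18, 20, 20, 22, 20, 27]
184 [21, 18, 21, 19, 23, 19, 20, 21, 20, 24, 20, 21, 20, 20, 18, 17, 16, 21
[... 916 characters left out ...]
 55, 52, 70, 71, 70, 83, 93, 82, 16, 15, 12, 17, 19, 22, 25, 19, 19, 20, 20, 21, 19, 17, 20, 20, 18, 19, 19, 22, 23, 21, 18, 21, 19, 20, 17, 19, 19, 21, 23, 21, 32] mnt [20, 30, 23, 18, 20, 16, 21, 20, 19, 17, 20, 24, 18, 21, 18, 19, 20, 20, 23, 20, 22, 19, 21, 17, 21, 17, 23, 19, 24, 18, 23, 19, 18, 12, 36, 75, 55, 51, 53, 53, 54, 60, 61]
355 ours [54, 53, 52, 52, 54, 71, 69, 70, 93, 40, 19, 23, 20, 22, 21, 21, 20, 20, 20, 18, 20, 17, 18, 19, 19, 18, 19, 20, 23, 19, 19, 18, 20, 22, 20, 21, 20, 20, 19, 19, 38, 27, 16] mnt [19, 18, 18, 37, 27, 19, 20, 20, 20, 23, 21, 22, 19, 22, 22, 20, 22, 24, 21, 15, 19, 19, 20, 21, 19, 16, 23, 21, 19, 22, 18, 18, 20, 19, 20, 48, 52, 51, 52, 53, 56, 57, 60]
```

```bash
python3 go.py 550 170 219 44.5 0.5
```

```text
27.95 [571.1  50.8 189.3] [-179.99   42.01 -179.21] [-1.1  1.   0.6]
full [-0.54 11.95 -3.51] [ 0.18 -2.49  0.21] fifth [-0.11  2.39 -0.7 ] [ 0.04 -0.5   0.04]
```

Request:
play_rows([
  [[-0.1,2,-0.7,0,-0.5,0],[-0.2,5,-1.4,0,-1,0],[-0.4,8.5,-2.4,0.1,-1.7,0.1],[-0.5,11,-3.2,0.2,-2.5,0.2],[-0.5,11.9,-3.5,0.2,-2.5,0.2]],
])

```text
time: 28.45
tool_pos: [549.3, 172.3, 219.5]
tcp_rot: [180.0, 44.6, -179.4]
ft_force: [0.5, 0.0, -1.0]
finger_gap: 85.6
grip_force: 0.0
```

Request:
play_rows([
  [[0,0,0,0,0,0],[0,0,0,0,0,0],[0,0,0,0,0,0]],
])

```text
time: 28.75
tool_pos: [549.6, 168.4, 217.7]
tcp_rot: [-180.0, 44.4, -179.6]
ft_force: [-0.9, 0.1, 0.5]
finger_gap: 85.2
grip_force: 0.0
```

```bash
python3 - <<'E'
from h import *
w=cam('wrist'); np.savez('w8.npz',**{k:w[k] for k in('mtx','k1','R','t','pixels')})
p=sensors.sense(); print(p['tool_pos'],p['tcp_rot'])
px=w['pixels'].astype(int); g=px.sum(2)//3; b=px[:,:,2]-px[:,:,0]
for X in ([743.5,170,206.1],[743.5,170,228.4],[738.5,170,228.4],[743.5,170,238.5],[743.5,170,256.9],[628.5,170,128.3],[628.5,170,178.3]): print(X,proj(w,X)[0].round(1))
for c in (316,322,328): print(c,[f'{a}/{d}' for a,d in zip(g[290:376,c],b[290:376,c])])
E
```

```text
[549.63373387 168.06769907 217.67800234] [-179.96101325   44.44217016 -179.58790843]
[743.5, 170, 206.1] [325.6 305.6]
[743.5, 170, 228.4] [325.6 328. ]
[738.5, 170, 228.4] [325.6 327.6]
[743.5, 170, 238.5] [325.6 338.7]
[743.5, 170, 256.9] [325.6 358.7]
[628.5, 170, 128.3] [326.7 189.4]
[628.5, 170, 178.3] [326.6 245.9]
316 ['96/-1', '95/-3', '94/-2', '95/-1', '96/-1', '96/-1', '96/-2', '97/-1', '96/-2', '96/-2', '95/-2', '97/-2', '97/0', '95/-1', '96/-1', '98/-1', '96/-2', '97/-1', '96/-1', '96/-2', '98/-1', '96/-3', '95/0', '97/-2', '97/-1', '96/-2', '96/-1', '97/-1', '97/-1', '96/-2', '97/-1', '96/-1', '96/-2', '95/-3', '101/-1', '107/0', '76/9', '63/17', '64/17', '65/15', '65/15', '66/16', '65/16', '68/16', '63/16', '65/15', '65/16', '65/17', '66/15', '65/8', '64/1', '65/2', '66/1', '66/2', '65/1', '67/2', '66/2', '66/2', '65/2', '65/3', '64/2', '64/2', '65/3', '64/2', '65/3', '67/3', '65/2', '65/1', '67/8', '67/24', '68/33', '68/32', '67/33', '67/32', '65/32', '67/33', '65/34', '66/34', '66/34', '67/36', '65/33', '66/33', '67/34', '64/36', '48/27', '24/2']
322 ['95/-1', '94/-2'
[... 793 characters left out ...]
 '94/-1', '96/-2', '92/-2', '95/-1', '93/-1', '94/-1', '95/-2', '95/-1', '93/-2', '94/-1', '94/-2', '92/-1', '95/-2', '93/-1', '93/-2', '92/0', '93/-1', '95/0', '95/-2', '94/0', '93/-1', '95/0', '95/-1', '93/-2', '94/-1', '93/-2', '94/-2', '93/-1', '102/-3', '108/3', '82/40', '69/69', '66/71', '70/68', '67/68', '68/66', '66/68', '69/68', '68/68', '69/67', '69/68', '69/69', '68/59', '66/25', '66/0', '66/1', '65/1', '66/2', '64/3', '63/2', '66/2', '66/2', '64/1', '65/4', '66/2', '66/2', '67/1', '64/1', '66/1', '66/1', '66/0', '64/-1', '67/14', '67/47', '68/67', '68/67', '66/67', '67/68', '68/68', '66/67', '67/66', '66/67', '66/67', '66/67', '69/65', '68/66', '67/68', '65/68', '68/69', '57/58']
```

```bash
python3 - <<'E'
from kin import *
for x in (552,565): print(ik([x,-72,218],44.4,.5,[0,-30,130,-5,38,-80]))
E
python3 go.py 552.5 -72 217.7 44.4 0.4
```

```text
(array([ -23.6,  -41. ,  136.8,   23.9,   44.9, -125.1]), np.float64(0.0))
(array([ -22.7,  -37.8,  135. ,   23.7,   43.3, -124.7]), np.float64(0.0))
28.8 [549.6 168.1 217.7] [-179.96   44.44 -179.59] [-0.2  0.1  0.7]
full [ -0.08 -24.01   0.09] [-0.03  0.04  0.01] fifth [-0.02 -4.8   0.02] [-0.01  0.01  0.  ]
```

Request:
play_rows([
  [[0,-4,0,0,0,0],[0,-9,0,0,0,0],[0,-14,0,0,0,0],[0,-19,0,0,0,0],[-0.1,-24,0.1,0,0,0]],
])

```text
time: 29.3
tool_pos: [552.0, -49.5, 218.4]
tcp_rot: [-179.9, 44.6, -179.6]
ft_force: [1.1, 0.8, -0.3]
finger_gap: 85.4
grip_force: 0.0
```

Request:
play_rows([
  [[0,0,0,0,0,0],[0,0,0,0,0,0],[0,0,0,0,0,0]],
])

```text
time: 29.6
tool_pos: [552.0, -47.0, 217.2]
tcp_rot: [180.0, 44.4, -179.6]
ft_force: [0.1, 0.2, -0.7]
finger_gap: 85.4
grip_force: 0.0
```

```bash
python3 - <<'E'
from h import *
w=cam('wrist'); np.savez('w9.npz',**{k:w[k] for k in('mtx','k1','R','t','pixels')})
p=sensors.sense(); print(p['tool_pos'],p['tcp_rot'])
for nm,f,y in (('ours','w8.npz',170),('mnt','w9.npz',-70)):
    d=np.load(f); px=d['pixels'].astype(int); g=px.sum(2)//3; b=px[:,:,2]-px[:,:,0]
    fx=743.5 if y>0 else 746.2
    s={k:d[k] for k in('mtx','k1','R','t')}
    print(nm,proj(s,[[fx,y,238.5],[fx,y,256.9],[fx-5,y,180.3],[fx-5,y,228.4],[fx-115,y,178]]).round(1).tolist())
    c=int(round(proj(s,[[fx,y,238.5]])[0,0])); print(' g',g[240:330,c].tolist()); print(' b',b[320:372,c].tolist())
    for v in (258,264,270,276,282,288): print(' ',v,g[v,c-26:c+27].tolist())
E
```

```text
[552.07440832 -45.96973326 217.27888509] [ 179.98159296   44.37618967 -179.50088875]
ours [[325.6, 338.7], [325.6, 358.7], [325.7, 280.1], [325.6, 327.6], [326.6, 245.5]]
 g [223, 153, 100, 108, 134, 133, 134, 128, 103, 102, 111, 135, 135, 135, 130, 106, 104, 105, 106, 105, 105, 106, 106, 105, 107, 107, 104, 95, 95, 95, 95, 96, 98, 99, 96, 94, 95, 95, 93, 93, 94, 95, 96, 99, 103, 100, 95, 98, 97, 95, 96, 98, 97, 98, 95, 96, 96, 97, 96, 97, 96, 98, 97, 97, 96, 98, 98, 97, 99, 98, 97, 97, 95, 98, 96, 98, 98, 97, 98, 97, 99, 97, 96, 97, 106, 112, 80, 67, 67, 69]
 b [-1, -2, -1, -2, -3, 4, 39, 68, 69, 66, 68, 68, 67, 68, 68, 69, 69, 70, 57, 24, 0, 2, 3, 2, 2, 4, 2, 2, 3, 2, 3, 2, 2, 2, 2, 1, 0, -1, 14, 48, 68, 67, 67, 67, 66, 68, 67, 67, 68, 67, 66, 67]
  258 [68, 66, 68, 73, 73, 72, 73, 90, 105, 104, 102, 103, 102, 98, 94, 93, 101, 104, 104, 106, 106, 104, 105, 105, 105, 106, 106, 105, 107, 105, 106, 105, 104, 106, 163, 206, 204, 194, 148, 92, 92, 94, 94, 93, 94, 95, 88, 76, 71, 71, 68, 69, 69]
  264 [67, 66, 68, 72, 76, 73, 73, 87, 103, 103, 101, 104, 102, 99, 98, 91, 89, 101, 106, 105
[... 2600 characters left out ...]
, 107, 104, 102, 103, 102, 104, 101, 101, 102, 102, 102, 103, 102, 103, 102, 101, 102, 101, 100, 102, 102, 103, 103, 104, 107, 104, 103, 102, 103, 101, 102, 101, 102, 92, 81, 78, 72, 71]
  282 [72, 74, 73, 73, 74, 78, 77, 81, 96, 104, 104, 103, 106, 106, 108, 106, 104, 103, 104, 104, 103, 102, 101, 102, 102, 101, 101, 101, 101, 100, 101, 103, 101, 98, 98, 102, 102, 103, 105, 106, 104, 103, 104, 102, 102, 103, 103, 102, 92, 79, 77, 74, 71]
  288 [75, 75, 72, 73, 74, 78, 79, 87, 99, 104, 103, 104, 107, 108, 108, 103, 103, 103, 103, 103, 104, 103, 101, 102, 102, 106, 105, 104, 104, 101, 100, 102, 103, 104, 103, 102, 102, 105, 113, 116, 116, 114, 114, 113, 114, 113, 116, 113, 97, 80, 77, 74, 70]
```

```bash
python3 -c "
from bench import job
print(job.hand_in())"
```

```text
the job is handed in; nothing more can be done
None
```

I hung the bracket on the bare upright, released it and handed the job in at about 30 s; no verdict came back. Its plate sits as far below the slot top as the mounted bracket's does, to within the camera's accuracy. The lock pin being in is inferred, since an upward pull was resisted and its head looks as far out as the mounted one's. The arm tip hangs about 3 mm lower than the mounted one, which is within the tilt limit.

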